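# Load a carburettor rail through the sprung dust flap of a blast cabinet

## Task

Take the flat aluminium rail out of the steel tray: its far end is caught under the tray's shelf, so raise its near end over the lip and draw it out endwise. Then push it end first, with the rail itself opening the sprung dust flap, down the cabinet's loading chute until it is fully home, flat on the ramp against the stop inside, and the flap has swung shut behind it. Be gentle with the rail, and leave the other loose things where they are.

Things in the scene. Friction and masses are not known exactly. Their poses are not given: they have to be found in the camera images.
- rail: The carburettor-bank rail: a flat aluminium bar 160 x 25 x 14 mm, about 0.15 kg, four dark hole marks on top. Origin: centre of its underside; x along its length, z up through its thickness. Both ends are alike. It starts level in the tray, along the tray's x, on the ribs, one end about 25 to 50 mm from the near lip, the other under the shelf.
- rail_mid (a point): Centre of the rail's solid (7 mm above its underside).
- tray: Fixed steel tray 260 (x) x 300 (y) x 40 mm high, walls 3 mm, on a plywood stand 60 mm high. Origin: centre of the tray's underside, 60 mm above the table; heights here are from it; -x points roughly to the robot (near lip: x = -130 mm, top 40 mm up). Floor 3 mm up. The rail rests on two rubber ribs across y (tops 20 mm up, 12 mm wide, 110 mm long, at x = -35 and +30 mm).
- tray_shelf (a point): Middle of the near lower edge of the aluminium shelf fixed over the tray's far part (tray x = +25 to +125 mm, the whole width): underside 52 mm, top 56 mm above the tray's underside, two black covers fixed on top (to 86 mm). The rail cannot be lifted level past it.
- cabinet: Fixed loading chute of a blast cabinet: grey housing 128 mm wide (y), 222 mm deep, 201 mm high, clear upper sides, back and top. Origin: on the table under the middle of the front sill; x points into it. Sill 122 mm up. Mouth 106 mm wide, up to a lintel with its underside 177 mm up; a steel strip on it reaches 2 mm out, 189 to 193 mm up.
- chute: The ramp in the cabinet. Origin: middle of the sill's edge, on the ramp's surface; x runs straight down the ramp (28 degrees below level, into the cabinet), y across, z square to the ramp, up. Plain steel, 112 mm wide; it ends at a rubber-faced stop 40 mm high, its face 198 mm down the ramp.
- chute_home (a point): Where the rail's centre (rail_mid) lies when the rail is home: 118 mm down the ramp, 7 mm above it, on the midline. The rail's rear end is then 38 mm past the sill.
- flap (a joint): Angle of the sprung steel dust flap (96 mm wide, 47 high, 3 thick), hung from a hinge across the mouth's top: 0 shut, grows as it is pushed inward, to 1.45. The spring gives 0.03 N m shut, 0.07 at 1 rad (about 1 N at the lower edge); it lies on a rail that is part way in and may hold it there. It can shut once the rail's rear end is about 30 mm past the sill.
- flap_edge (a point): Middle of the flap's lower edge, just above the sill when shut. The hinge is 11.5 mm behind the front and 173.5 mm up; shut, the flap leans 12 degrees, its lower edge nearest the robot.
- spindle: Bystander in the tray: round steel shaft 110 mm long, 12 mm thick, square head at one end. Origin under its middle.
- cover_a: Bystander in the tray: round black cover, 60 mm wide, 26 mm high, two ears. Origin under its centre.
- cover_b: Bystander on the table: another such black cover. Origin under its centre.
- jar: Bystander: clear open plastic jar, 84 mm wide, 110 mm high. Origin under its centre.
- spray: Bystander: spray can, 64 mm wide, 190 mm high. Origin under its centre.
- driver: Bystander: screwdriver 200 mm long lying on the table.
- spanner: Bystander: spanner 180 mm long lying on the table.
Things that resemble listed ones, but are neither listed nor needed, are in the scene too. What is shaped like the rail but green is not meant.

How it is judged:
By the outcome, as a careful person would: the job done as asked, in the order asked, and still so for the second after the job is handed in, with the robot touching nothing.
It also fails if it takes over 56 s, if anything falls off the work surface, if the arm or the gripper's body presses on something with over 40 N, if the wrist force passes 120 N, or if a joint passes its speed limit or range.

## Robot

A 6-joint arm with a two-finger parallel gripper is mounted at the origin on the work surface. World frame = base frame: x ahead of the robot, y to its left, z up, the work surface at z = 0. Lengths are in m, angles in rad, forces in N, time in s.
With the tool pointing down it reaches from about 0.275 to 0.775 m from the base axis. Payload 14.6 kg.
Tool frame: the origin (TCP) lies at the very end of the fingers, on their centre line; the grasp point (between the pads) lies 19 mm behind it; x points along the fingers, y is the direction in which the jaws open and shut, and the axes are right-handed (so a half turn about x gives the same grasp; the last joint's range is limited). The gripper opens to 85 mm and grips with 20 to 120 N. Pads are 22 mm wide; open, the fingers measure 114 mm over their backs; the gripper's body (76 mm by 85 mm) begins 54 mm behind the grasp point. The pads swing forward as they close: fully open they stand 13 mm farther back than shut.
Start: joints at [1.143, 0.263, -0.048, 1.259, 0, 1.415], TCP at [0.141, 0.506, 0.231] pointing down, gripper open.
Joint ranges: [-2.65, 2.65], [-0.89, 1.7], [-1.18, 1.37], [-2.13, 2.11], [-1.35, 1.29], [-3.14, 3.14]. Speed limits (rad/s): [1.89, 1.89, 2.57, 2.79, 3.14, 3.14].

## Interface

Orientations are given as a unit quaternion [w, x, y, z].
In Python, from rig import bot gives the robot as it stands.
- The arm moves only by the tool step_arm, never from a script. Its argument "moves" is a list of rows, each an object with "hand": the closure, from 0 (fully open) to 1 (shut); "offset": the shift along the tool's x, y, z in m, a list of three; "turn": the turn about the tool's x in degrees. A call has 1 to 5 rows; each row shifts and turns the pose as measured when the row begins, along the tool's axes as they then stand; what a row does not reach is not made up. A row lasts 1/12 s, in which the tool goes at most 41.7 mm and 7.16 degrees, less where a joint would pass 70% of its speed; a pose out of reach is approached as far as the arm can. A call with a gripper value outside its range is refused whole. The fingers move at their own pace and stop on an object; "squeeze" is the grip in N (left out, the last holds). Time passes only in rows, so rows that do not move let the fingers close. It gives the time, the measured TCP pose, the force and the opening at its end, in the units of the state.
- bot.get_obs(): the state, without advancing time (a new reading comes with each control period).
- bot.snapshot(name): name is "side" or "top"; returns a dict with "color" (480x640x3 uint8, blue, green, red), "camera_matrix" (3x3 intrinsics, pixels), "distortion" ([k1, k2, p1, p2, k3] as OpenCV has them; the pictures are not rectified), "position" and "attitude" of the camera in the world. Camera axes: x right, y up, looking along -z (the intrinsics and any distortion apply to the point x, -y, -z); pixel columns grow to the right and rows downward; lengths in m; the calibration is good to about 2 mm. A picture is of the moment at which its call begins. There is no depth.
- bot.close_job(): hands the job in, once; it reports no verdict.
The state is a dict: "t": time; "q": joint angles; "qvel": joint speeds; "joint_torque": joint torques, N m; "tcp_pos": TCP position; "ee_rot": TCP orientation; "wrist_force": force on the tool from outside, world axes, zero at the start; "torque": the same for the moment, N m; "width": finger opening in m.
Only numpy, scipy, OpenCV 4.12 (cv2) and the standard library are available. Lean on these libraries where they do the work, as an engineer would, in place of code of your own. Each camera call takes 0.05 s, during which the arm holds its last target. There are 200 camera calls.

## Working session

There is one attempt and no reset: what is moved stays moved. The work goes in short steps, Python scripts to look and compute and a tool call to move; the robot and the scene stay as the last step left them, time stands still between calls to the robot, and variables do not carry over. Pictures are saved under pics/ and viewed, about 8 in all and at most 12, crops included, and the job is handed in when it is done.

Besides the shell and the picture viewer there is one more tool, called by a JSON object that holds its "op" and its "data". step_arm: Moves the arm, as the interface text tells. Its arguments: {"type":"object","properties":{"moves":{"type":"array","items":{"type":"object","properties":{"hand":{"type":"number"},"offset":{"type":"array","items":{"type":"number"}},"turn":{"type":"number"}}}},"squeeze":{"type":"number"}},"required":["moves"]}

```bash
ls; mkdir -p pics; python3 - <<'E'
from rig import bot
import cv2,numpy as np
o=bot.get_obs();print(o)
for n in("side","top"):
    s=bot.snapshot(n);cv2.imwrite(f"pics/{n}0.png",s["color"]);print(n,s["camera_matrix"],s["distortion"],s["position"],s["attitude"])
E
```

```text
pics
{'t': 0.0, 'q': array([ 1.14269423e+00,  2.63535378e-01, -4.89205584e-02,  1.25939663e+00,
        1.90664744e-05,  1.41548540e+00]), 'qvel': array([-0.00082031, -0.00167348, -0.00060362, -0.00114135,  0.00101284,
        0.00037554]), 'joint_torque': array([ 2.64830443e-03, -6.37624526e+01,  3.84573054e+01,  1.36682228e-02,
       -4.36824678e-06,  1.70156497e-06]), 'tcp_pos': array([0.14134004, 0.50534231, 0.23082465]), 'ee_rot': array([ 0.7004256 ,  0.09579175,  0.7006533 , -0.09650319]), 'wrist_force': array([-0.02228258,  0.49220586,  0.08841949]), 'torque': array([ 0.01714012, -0.04602267,  0.01306786]), 'width': 0.085491635314638}
side [[560.69460366   0.         323.34988437]
 [  0.         560.69460366 240.17978057]
 [  0.           0.           1.        ]] [-0.11466134  0.          0.          0.          0.        ] [0.29835162 1.37460826 0.92067715] [-0.03607852 -0.03539514  0.49265442  0.86875609]
top [[485.17333175   0.         311.65671648]
 [  0.         485.17333175 242.18510357]
 [  0.           0.           1.        ]] [-0.0975969  0.         0.         0.         0.       ] [0.29640894 0.03097187 1.31427611] [ 0.70943303  0.04119732 -0.0460763  -0.70205735]
```

View pics/side0.png

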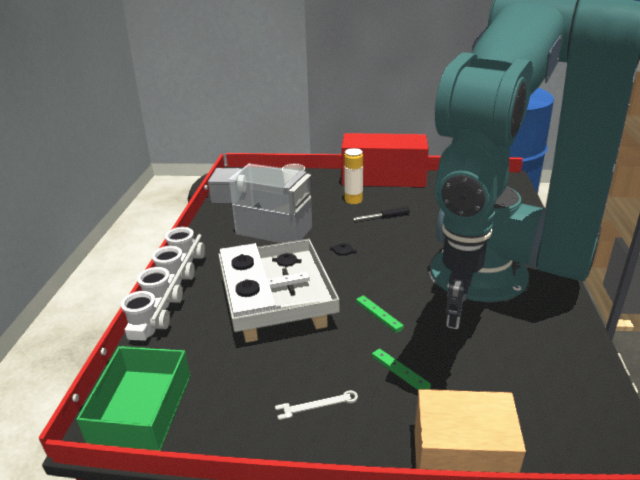

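View pics/top0.png

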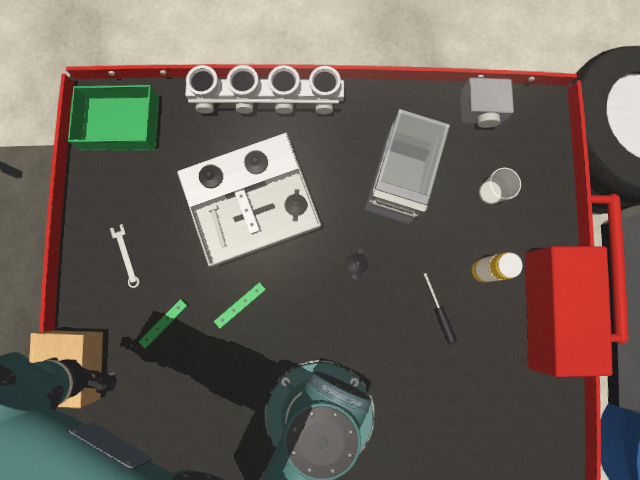

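The side view shows the tray around (278,285) and the cabinet around (270,205). In the top view the rail is near (247,213), the tray centre is near (250,200) and the cabinet mouth is near (395,210). I'll enlarge both.

```bash
cat > h.py <<'E'
import numpy as np,cv2
from scipy.spatial.transform import Rotation as R
from rig import bot
def rot(q): return R.from_quat(np.r_[q[1:],q[0]])
F=np.diag([1.,-1,-1])
class Cam:
    def __init__(s,name):
        d=bot.snapshot(name);s.img=d["color"];s.K=np.array(d["camera_matrix"]);s.D=np.array(d["distortion"]);s.p=np.array(d["position"]);s.R=rot(d["attitude"]).as_matrix()
    def ray(s,uv):
        n=cv2.undistortPoints(np.array(uv,float).reshape(-1,1,2),s.K,s.D).reshape(-1,2)
        return (s.R@F@np.c_[n,np.ones(len(n))].T).T
    def atz(s,uv,z):
        r=s.ray(uv);z=np.broadcast_to(z,len(r));return s.p+r*((z-s.p[2])/r[:,2])[:,None]
    def proj(s,P):
        c=(F@s.R.T@(np.atleast_2d(P)-s.p).T)
        return cv2.projectPoints(c.T.copy(),np.zeros(3),np.zeros(3),s.K,s.D)[0].reshape(-1,2)
def crop(img,x,y,w,h,k): return cv2.resize(img[y:y+h,x:x+w],None,fx=k,fy=k,interpolation=cv2.INTER_CUBIC)
E
python3 - <<'E'
import cv2
from h import crop
t=cv2.imread("pics/top0.png");s=cv2.imread("pics/side0.png")
cv2.imwrite("pics/topc.png",crop(t,170,100,160,120*9//8+10,5)[:600+100][:,:])
a=crop(t,170,125,160,150,4);cv2.imwrite("pics/topA.png",a)
b=crop(t,355,100,100,130,4);c=crop(s,225,155,100,130,4)
import numpy as np
cv2.imwrite("pics/cab.png",np.hstack([b,c]))
E
```

```text
(no output)
```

View pics/topA.png

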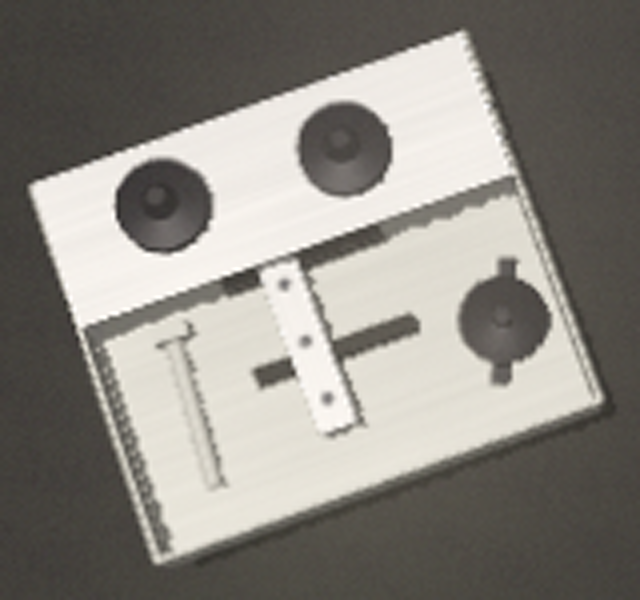

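View pics/cab.png

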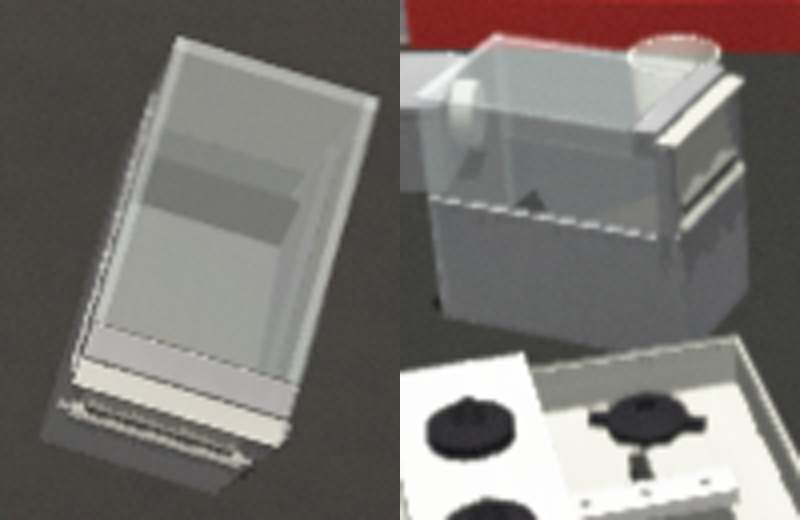

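The enlargements show the tray corners, shelf edge and rail top in the tray crop, and the roof and base corners of the cabinet in both views. I'll fit the poses to these points.

```bash
cat > fit.py <<'E'
from h import *
from scipy.optimize import least_squares
cs={"top":Cam("top"),"side":Cam("side")}
def px(x,y,ox,oy,k=4): return ((x+.5)/k-.5+ox,(y+.5)/k-.5+oy)
def fit(obs,x0):
    def res(v):
        c,s=np.cos(v[2]),np.sin(v[2]);r=[]
        for cam,P,uv in obs:
            w=[v[0]+c*P[0]-s*P[1],v[1]+s*P[0]+c*P[1],P[2]];r+=list(cs[cam].proj(w)[0]-uv)
        return np.array(r)
    f=least_squares(res,x0,loss="soft_l1");return f.x,res(f.x).reshape(-1,2)
T=lambda x,y:px(x,y,170,125)
C=lambda x,y:px(x,y,355,100)
S=lambda x,y:px(x-400,y,225,155)
mm=lambda *a:np.array(a)/1000
tray=[("top",mm(-130,150,100),T(157,565)),("top",mm(-130,-150,100),T(605,403)),("top",mm(25,150,116),T(83,328)),("top",mm(25,-150,116),T(517,177)),("top",mm(125,150,116),T(28,185)),("top",mm(125,-150,116),T(465,30))]
rail=[("top",mm(-80,12.5,94),T(322,433)),("top",mm(-80,-12.5,94),T(359,419)),("top",mm(-60,0,94),T(328,399)),("top",mm(-20,0,94),T(305,341)),("top",mm(20,0,94),T(284,285))]
cab=[("top",mm(222,64,201),C(178,38)),("top",mm(222,-64,201),C(378,100)),("top",mm(0,64,0),C(40,440)),("top",mm(0,-64,0),C(215,493)),
("side",mm(0,64,0),S(690,342)),("side",mm(222,64,0),S(448,317)),("side",mm(222,64,201),S(413,95)),("side",mm(222,-64,201),S(495,33)),("side",mm(0,-64,0),S(748,290))]
for n,o,x0 in(("tray",tray,[.4,.2,.3]),("rail",rail,[.4,.2,.3]),("cab",cab,[.4,-.2,-.2])):
    x,r=fit(o,x0);print(n,x.round(4),np.degrees(x[2]).round(2));print(r.round(1).tolist())
E
python3 fit.py
```

```text
tray [0.5596 0.1867 0.3585] 20.54
[[-0.1, -0.4], [-0.1, -0.1], [-2.2, 0.7], [1.1, -1.2], [-0.3, 0.4], [1.0, 0.2]]
rail [0.5478 0.1997 0.4015] 23.01
[[-0.0, 0.3], [-0.1, 0.1], [0.2, -0.2], [0.2, -0.0], [-0.2, -0.1]]
cab [ 0.5339 -0.1832 -0.2859] -16.38
[[-0.2, -1.2], [0.3, -1.3], [-0.3, -0.1], [0.4, 0.1], [0.2, 5.5], [-0.5, 0.0], [1.6, -0.0], [0.7, 0.1], [1.4, -0.3]]
```

Tool orientation can only be commanded about its own x, so I'll check how the arm behaves near the reach limit, where a tilt in the arm's plane might be available.

{"op": "step_arm", "data": {"moves": [{"hand": 0,"offset": [0,0.041,0],"turn": 0},{"hand": 0,"offset": [0,0.041,0],"turn": 0},{"hand": 0,"offset": [0,0.041,0],"turn": 0},{"hand": 0,"offset": [0,0.041,0],"turn": 0},{"hand": 0,"offset": [0,0.041,0],"turn": 0}]}}

```text
t: 0.62
tcp_pos: [0.1938, 0.6963, 0.2307]
ee_rot: [0.7, 0.095, 0.701, -0.098]
wrist_force: [0.5, 1.6, 0.0]
width: 0.0856
```

{"op": "step_arm", "data": {"moves": [{"hand": 0,"offset": [0,0.041,0],"turn": 0},{"hand": 0,"offset": [0,0.041,0],"turn": 0},{"hand": 0,"offset": [0,0.041,0],"turn": 0}]}}

```text
t: 0.87
tcp_pos: [0.2141, 0.7659, 0.2322]
ee_rot: [0.7, 0.094, 0.701, -0.099]
wrist_force: [0.3, 0.8, -0.2]
width: 0.0853
```

{"op": "step_arm", "data": {"moves": [{"hand": 0,"offset": [0,0.041,0],"turn": 0},{"hand": 0,"offset": [0,0.041,0],"turn": 0},{"hand": 0,"offset": [0,0.041,0],"turn": 0},{"hand": 0,"offset": [0,0.041,0],"turn": 0}]}}

```text
t: 1.2
tcp_pos: [0.2011, 0.719, 0.2501]
ee_rot: [0.68, 0.045, 0.717, -0.147]
wrist_force: [-0.4, -1.3, 3.2]
width: 0.085
```

```bash
python3 -c "
from h import *
o=bot.get_obs();print(o['t'],o['q'].round(3),o['tcp_pos'].round(4),rot(o['ee_rot']).as_matrix().round(3))"
```

```text
1.2 [1.184 0.98  1.367 2.11  0.014 1.455] [0.2011 0.719  0.2501] [[-0.07   0.264  0.962]
 [-0.135  0.953 -0.271]
 [-0.988 -0.149 -0.031]]
```

{"op": "step_arm", "data": {"moves": [{"hand": 0,"offset": [-0.02,-0.035,0],"turn": 0},{"hand": 0,"offset": [-0.02,-0.035,0],"turn": 0},{"hand": 0,"offset": [-0.03,-0.025,0],"turn": 0},{"hand": 0,"offset": [-0.03,-0.025,0],"turn": 0},{"hand": 0,"offset": [-0.04,0,0],"turn": 0}]}}

```text
t: 1.62
tcp_pos: [0.1804, 0.6258, 0.3524]
ee_rot: [0.678, 0.04, 0.718, -0.152]
wrist_force: [0.6, 0.2, 0.0]
width: 0.085
```

```bash
cat > st.py <<'E'
from h import *
o=bot.get_obs();M=rot(o['ee_rot']).as_matrix();p=o['tcp_pos']
print(round(o['t'],2),o['q'].round(4),p.round(4),'r',np.hypot(*p[:2]).round(4),'az',np.degrees(np.arctan2(p[1],p[0])).round(2),'F',o['wrist_force'].round(1),'w',round(o['width'],4))
print(M.round(3),'fwd tilt deg',np.degrees(np.pi/2-(o['q'][1]-o['q'][2]+o['q'][3])).round(2))
E
python3 st.py
```

```text
1.62 [1.1598 0.7351 1.1032 2.1068 0.012  1.4322] [0.1804 0.6258 0.3524] r 0.6513 az 73.92 F [0.6 0.2 0. ] w 0.085
[[-0.078  0.264  0.962]
 [-0.148  0.951 -0.273]
 [-0.986 -0.164 -0.035]] fwd tilt deg -9.62
```

{"op": "step_arm", "data": {"moves": [{"hand": 0,"offset": [-0.04,0,0],"turn": 0},{"hand": 0,"offset": [-0.04,0,0],"turn": 0},{"hand": 0,"offset": [-0.04,0,0],"turn": 0},{"hand": 0,"offset": [-0.04,0,0],"turn": 0},{"hand": 0,"offset": [-0.04,0,0],"turn": 0}]}}

```text
t: 2.03
tcp_pos: [0.17, 0.5726, 0.4493]
ee_rot: [0.69, 0.085, 0.71, -0.109]
wrist_force: [-0.1, 0.5, -0.3]
width: 0.0857
```

```bash
python3 st.py
```

```text
2.03 [1.1374 0.5578 1.0544 2.1089 0.0176 1.412 ] [0.17   0.5726 0.4493] r 0.5973 az 73.47 F [-0.1  0.5 -0.3] w 0.0857
[[-0.033  0.271  0.962]
 [-0.03   0.962 -0.272]
 [-0.999 -0.038 -0.024]] fwd tilt deg -2.38
```

It works: asking for unreachable height turns the tips outward. I'll continue.

{"op": "step_arm", "data": {"moves": [{"hand": 0,"offset": [-0.04,0.01,0],"turn": 0},{"hand": 0,"offset": [-0.04,0.01,0],"turn": 0},{"hand": 0,"offset": [-0.04,0.01,0],"turn": 0},{"hand": 0,"offset": [-0.04,0.01,0],"turn": 0},{"hand": 0,"offset": [-0.04,0.01,0],"turn": 0}]}}

```text
t: 2.45
tcp_pos: [0.1642, 0.5483, 0.5234]
ee_rot: [0.702, 0.137, 0.697, -0.058]
wrist_force: [0.8, 0.0, -1.2]
width: 0.0855
```

```bash
python3 st.py
```

```text
2.45 [1.1235 0.4537 1.1006 2.1089 0.0275 1.4016] [0.1642 0.5483 0.5234] r 0.5724 az 73.32 F [ 0.8  0.  -1.2] w 0.0855
[[ 0.022  0.272  0.962]
 [ 0.11   0.956 -0.273]
 [-0.994  0.112 -0.009]] fwd tilt deg 6.24
```

{"op": "step_arm", "data": {"moves": [{"hand": 0,"offset": [-0.04,0.01,0],"turn": 0},{"hand": 0,"offset": [-0.04,0.01,0],"turn": 0},{"hand": 0,"offset": [-0.04,0.01,0],"turn": 0},{"hand": 0,"offset": [-0.04,0.01,0],"turn": 0},{"hand": 0,"offset": [-0.04,0.01,0],"turn": 0}]}}

```text
t: 2.87
tcp_pos: [0.1509, 0.5093, 0.5978]
ee_rot: [0.71, 0.188, 0.679, -0.006]
wrist_force: [0.0, 0.7, 0.4]
width: 0.0854
```

```bash
python3 st.py
```

```text
2.87 [1.1077 0.3373 1.1344 2.109  0.0396 1.391 ] [0.1509 0.5093 0.5978] r 0.5312 az 73.49 F [0.  0.7 0.4] w 0.0854
[[ 0.079  0.264  0.961]
 [ 0.247  0.929 -0.276]
 [-0.966  0.259  0.008]] fwd tilt deg 14.83
```

Mechanism confirmed, and it reverses at low far reach. The final push into the chute needs a tilt, but it has to be made at the cabinet's azimuth. Tray work and insertion will use a vertical tool. I'll undo the tilt now.

{"op": "step_arm", "data": {"moves": [{"hand": 0,"offset": [0.037,0.015,0],"turn": 0},{"hand": 0,"offset": [0.037,0.015,0],"turn": 0},{"hand": 0,"offset": [0.037,0.015,0],"turn": 0},{"hand": 0,"offset": [0.037,0.015,0],"turn": 0},{"hand": 0,"offset": [0.037,0.015,0],"turn": 0}]}}

```text
t: 3.28
tcp_pos: [0.1839, 0.6197, 0.4653]
ee_rot: [0.712, 0.202, 0.672, 0.009]
wrist_force: [0.4, 0.5, 0.7]
width: 0.0857
```

{"op": "step_arm", "data": {"moves": [{"hand": 0,"offset": [0.037,0.015,0],"turn": 0},{"hand": 0,"offset": [0.037,0.015,0],"turn": 0},{"hand": 0,"offset": [0.037,0.015,0],"turn": 0},{"hand": 0,"offset": [0.037,0.015,0],"turn": 0},{"hand": 0,"offset": [0.037,0.015,0],"turn": 0}]}}

```text
t: 3.7
tcp_pos: [0.2218, 0.7442, 0.3108]
ee_rot: [0.713, 0.206, 0.671, 0.012]
wrist_force: [0.4, 0.6, 0.5]
width: 0.0856
```

```bash
python3 st.py
```

```text
3.7 [1.1679 0.4817 0.4525 1.2276 0.023  1.4494] [0.2218 0.7442 0.3108] r 0.7765 az 73.41 F [0.4 0.6 0.5] w 0.0856
[[ 0.1    0.258  0.961]
 [ 0.293  0.915 -0.277]
 [-0.951  0.309  0.016]] fwd tilt deg 17.99
```

{"op": "step_arm", "data": {"moves": [{"hand": 0,"offset": [-0.012,-0.039,0],"turn": 0},{"hand": 0,"offset": [-0.012,-0.039,0],"turn": 0},{"hand": 0,"offset": [-0.012,-0.039,0],"turn": 0},{"hand": 0,"offset": [-0.012,-0.039,0],"turn": 0},{"hand": 0,"offset": [-0.012,-0.039,0],"turn": 0}]}}

```text
t: 4.12
tcp_pos: [0.1673, 0.5515, 0.2778]
ee_rot: [0.71, 0.192, 0.677, -0.002]
wrist_force: [1.2, -0.4, 1.0]
width: 0.0852
```

{"op": "step_arm", "data": {"moves": [{"hand": 0,"offset": [-0.012,-0.039,0],"turn": 0},{"hand": 0,"offset": [-0.012,-0.039,0],"turn": 0},{"hand": 0,"offset": [-0.012,-0.039,0],"turn": 0},{"hand": 0,"offset": [-0.012,-0.039,0],"turn": 0},{"hand": 0,"offset": [-0.012,-0.039,0],"turn": 0}]}}

```text
t: 4.53
tcp_pos: [0.1085, 0.3518, 0.2833]
ee_rot: [0.711, 0.194, 0.676, 0.0]
wrist_force: [0.6, -0.3, 0.2]
width: 0.0854
```

```bash
python3 st.py
```

```text
4.53 [ 0.9915 -0.2273 -0.4555  1.0721  0.0722  1.2784] [0.1085 0.3518 0.2833] r 0.3681 az 72.86 F [ 0.6 -0.3  0.2] w 0.0854
[[ 0.086  0.262  0.961]
 [ 0.262  0.925 -0.275]
 [-0.961  0.276  0.01 ]] fwd tilt deg 15.5
```

{"op": "step_arm", "data": {"moves": [{"hand": 0,"offset": [-0.008,-0.039,0],"turn": 0},{"hand": 0,"offset": [-0.008,-0.039,0],"turn": 0},{"hand": 0,"offset": [-0.008,-0.039,0],"turn": 0},{"hand": 0,"offset": [-0.008,-0.039,0],"turn": 0}]}}

```text
t: 4.87
tcp_pos: [0.0659, 0.2087, 0.2728]
ee_rot: [0.712, 0.194, 0.675, 0.004]
wrist_force: [1.8, 0.4, 1.8]
width: 0.0855
```

```bash
python3 st.py
```

```text
4.87 [ 0.6471 -0.5288 -0.6105  1.2512  0.1603  0.9376] [0.0659 0.2087 0.2728] r 0.2189 az 72.47 F [1.8 0.4 1.8] w 0.0855
[[ 0.089  0.255  0.963]
 [ 0.268  0.925 -0.27 ]
 [-0.959  0.282  0.014]] fwd tilt deg 13.63
```

```bash
cat > kin.py <<'E'
from h import *
from scipy.optimize import least_squares
D=[([1.14269,.263535,-.04892,1.259397,0,1.41548],[.14134,.50534,.23082]),
([1.184,.98,1.367,2.11,.014,1.455],[.2011,.719,.2501]),
([1.1598,.7351,1.1032,2.1068,.012,1.4322],[.1804,.6258,.3524]),
([1.1374,.5578,1.0544,2.1089,.0176,1.412],[.17,.5726,.4493]),
([1.1235,.4537,1.1006,2.1089,.0275,1.4016],[.1642,.5483,.5234]),
([1.1077,.3373,1.1344,2.109,.0396,1.391],[.1509,.5093,.5978]),
([1.1679,.4817,.4525,1.2276,.023,1.4494],[.2218,.7442,.3108]),
([.9915,-.2273,-.4555,1.0721,.0722,1.2784],[.1085,.3518,.2833]),
([.6471,-.5288,-.6105,1.2512,.1603,.9376],[.0659,.2087,.2728])]
Ry=lambda a:R.from_euler('y',a).as_matrix()
Rz=lambda a:R.from_euler('z',a).as_matrix()
Rx=lambda a:R.from_euler('x',a).as_matrix()
def fk(q,P):
    a1,d,h,L2,L3,a3,L5,Lt,o6=P
    W=Rz(q[0])@Ry(q[1]-q[2]+q[3])
    p=Rz(q[0])@(np.array([a1,d,h])+Ry(q[1])@[0,0,L2]+Ry(q[1]-q[2])@[L3,0,a3])+W@([L5,0,0]+Rz(q[4])@[Lt,0,0])
    return p,W@Rz(q[4])@Rx(-q[5]+o6)
P0=[.1,.08,.5,.4,.4,.0,.05,.25,0]
f=least_squares(lambda P:np.concatenate([fk(q,P)[0]-p for q,p in D])*1000,P0)
P=f.x
if __name__=="__main__":
    print(P.round(4),np.abs(f.fun).max())
    for i in(0,5,8): print(fk(D[i][0],P)[1].round(3).tolist())
E
python3 kin.py
```

```text
[-0.      0.0812  0.1593  0.5816  0.3697  0.0508  0.1388  0.2859  0.    ] 0.15638292936595577
[[-0.0, -0.551, -0.835], [-0.001, -0.835, 0.551], [-1.0, 0.001, -0.0]]
[[0.079, -0.586, -0.807], [0.247, -0.773, 0.585], [-0.966, -0.245, 0.083]]
[[0.089, -0.995, -0.045], [0.268, -0.02, 0.963], [-0.959, -0.098, 0.264]]
```

```bash
sed -i 's/Rx(-q\[5\]+o6)/Rx(q[5])/' kin.py; cat > sim.py <<'E'
from kin import *
lo=np.array([-2.65,-.89,-1.18,-2.13,-1.35,-3.14])+.002;hi=np.array([2.65,1.7,1.37,2.11,1.29,3.14])-.002
vm=np.array([1.89,1.89,2.57,2.79,3.14,3.14])*.7/12
def ik(pt,Rt,q0,w=.3):
    def res(q):
        p,M=fk(q,P);return np.r_[p-pt,w*R.from_matrix(M@Rt.T).as_rotvec()]
    s=least_squares(res,np.clip(q0,lo+1e-6,hi-1e-6),bounds=(lo,hi));return s.x,np.abs(s.fun).max()
def row(q,off,turn=0,w=.3):
    p,M=fk(q,P);t,_=ik(p+M@off,M@Rx(np.radians(turn)),q,w)
    d=t-q;k=max(1,np.max(np.abs(d)/vm));return q+d/k
tilt=lambda q:np.degrees(np.pi/2-(q[1]-q[2]+q[3]))
E
python3 - <<'E'
from sim import *
M0=fk(D[0][0],P)[1]
for w in(.05,.1,.3,1):
    q,e=ik(np.array([.2141,.7659,.2322]),M0,np.array([1.18,.8,.8,1.6,0,1.45]),w);print(w,q.round(3),e)
    for i in range(4): q=row(q,[0,.041,0],0,w)
    print(q.round(3),tilt(q).round(1),fk(q,P)[0].round(3))
q=np.array(D[2][0])
for w in (.05,.1,.3,1):
    q=np.array(D[2][0])
    for i in range(5): q=row(q,[-.04,0,0],0,w)
    for i in range(10): q=row(q,[-.04,0.01,0],0,w)
    print(w,q.round(3),tilt(q).round(1),fk(q,P)[0].round(3))
E
```

```text
0.05 [1.196 0.847 1.016 1.741 0.    1.469] 9.096098360959272e-10
[1.205 1.    1.368 1.684 0.015 1.48 ] 14.6 [0.25  0.893 0.243]
0.1 [1.196 0.847 1.016 1.741 0.    1.469] 8.768951574554486e-12
[1.205 1.002 1.368 1.694 0.015 1.48 ] 13.9 [0.249 0.889 0.24 ]
0.3 [1.196 0.847 1.016 1.741 0.    1.469] 2.945333532622385e-09
[1.204 1.017 1.368 1.761 0.01  1.477] 9.2 [0.242 0.863 0.221]
1 [1.196 0.847 1.016 1.741 0.    1.469] 1.2829481921272645e-10
[1.202 1.044 1.368 1.864 0.002 1.475] 1.8 [0.23  0.822 0.193]
0.05 [1.013 0.069 1.368 1.799 0.191 1.42 ] 61.3 [0.128 0.461 0.908]
0.1 [1.021 0.082 1.368 1.826 0.181 1.416] 59.0 [0.129 0.464 0.892]
0.3 [1.071 0.217 1.368 2.043 0.106 1.393] 38.9 [0.139 0.488 0.756]
1 [1.116 0.423 0.97  2.108 0.019 1.391] 0.6 [0.156 0.516 0.501]
```

{"op": "step_arm", "data": {"moves": [{"hand": 0,"offset": [0.012,0.039,0],"turn": 0},{"hand": 0,"offset": [0.012,0.039,0],"turn": 0},{"hand": 0,"offset": [0.012,0.039,0],"turn": 0},{"hand": 0,"offset": [0.012,0.039,0],"turn": 0},{"hand": 0,"offset": [0.012,0.039,0],"turn": 0}]}}

```text
t: 5.28
tcp_pos: [0.1398, 0.3822, 0.279]
ee_rot: [0.717, 0.221, 0.661, -0.01]
wrist_force: [0.8, -0.3, 0.6]
width: 0.0853
```

{"op": "step_arm", "data": {"moves": [{"hand": 0,"offset": [0.012,0.039,0],"turn": 0},{"hand": 0,"offset": [0.012,0.039,0],"turn": 0},{"hand": 0,"offset": [0.012,0.039,0],"turn": 0},{"hand": 0,"offset": [0.012,0.039,0],"turn": 0},{"hand": 0,"offset": [0.012,0.039,0],"turn": 0}]}}

```text
t: 5.7
tcp_pos: [0.2069, 0.5795, 0.2848]
ee_rot: [0.718, 0.224, 0.659, -0.006]
wrist_force: [0.1, 0.3, 0.2]
width: 0.0858
```

{"op": "step_arm", "data": {"moves": [{"hand": 0,"offset": [0.012,0.039,0],"turn": 0},{"hand": 0,"offset": [0.012,0.039,0],"turn": 0},{"hand": 0,"offset": [0.012,0.039,0],"turn": 0},{"hand": 0,"offset": [0.012,0.039,0],"turn": 0},{"hand": 0,"offset": [0.012,0.039,0],"turn": 0}]}}

```text
t: 6.12
tcp_pos: [0.2739, 0.7742, 0.2931]
ee_rot: [0.718, 0.226, 0.658, -0.004]
wrist_force: [1.2, 0.1, 1.0]
width: 0.0855
```

{"op": "step_arm", "data": {"moves": [{"hand": 0,"offset": [0.012,0.039,0],"turn": 0},{"hand": 0,"offset": [0.012,0.039,0],"turn": 0}]}}

```text
t: 6.28
tcp_pos: [0.2937, 0.8306, 0.2963]
ee_rot: [0.718, 0.226, 0.658, -0.003]
wrist_force: [0.6, 0.2, 0.4]
width: 0.0856
```

```bash
python3 st.py
```

```text
6.28 [1.1378 0.7133 0.8456 1.3747 0.0024 1.4685] [0.2937 0.8306 0.2963] r 0.881 az 70.53 F [0.6 0.2 0.4] w 0.0856
[[ 0.133  0.302  0.944]
 [ 0.294  0.897 -0.329]
 [-0.947  0.321  0.031]] fwd tilt deg 18.82
```

{"op": "step_arm", "data": {"moves": [{"hand": 0,"offset": [0.012,0.039,0],"turn": 0},{"hand": 0,"offset": [0.012,0.039,0],"turn": 0},{"hand": 0,"offset": [0.012,0.039,0],"turn": 0}]}}

```text
t: 6.53
tcp_pos: [0.3126, 0.8818, 0.2968]
ee_rot: [0.718, 0.233, 0.656, 0.004]
wrist_force: [0.7, 1.0, 0.9]
width: 0.0856
```

```bash
python3 st.py
```

```text
6.53 [1.1426 0.9185 1.2965 1.6003 0.0018 1.4732] [0.3126 0.8818 0.2968] r 0.9355 az 70.48 F [0.7 1.  0.9] w 0.0856
[[ 0.14   0.3    0.944]
 [ 0.311  0.891 -0.329]
 [-0.94   0.34   0.032]] fwd tilt deg 19.96
```

{"op": "step_arm", "data": {"moves": [{"hand": 0,"offset": [0.012,0.039,0],"turn": 0},{"hand": 0,"offset": [0.012,0.039,0],"turn": 0},{"hand": 0,"offset": [0.012,0.039,0],"turn": 0}]}}

```text
t: 6.78
tcp_pos: [0.3322, 0.9373, 0.2573]
ee_rot: [0.718, 0.254, 0.647, 0.027]
wrist_force: [-0.2, 0.8, 1.0]
width: 0.0851
```

```bash
python3 st.py
```

```text
6.78 [1.1471 1.0084 1.3654 1.5147 0.0049 1.4779] [0.3322 0.9373 0.2573] r 0.9945 az 70.49 F [-0.2  0.8  1. ] w 0.0851
[[ 0.161  0.29   0.943]
 [ 0.368  0.869 -0.33 ]
 [-0.916  0.4    0.033]] fwd tilt deg 23.67
```

```bash
python3 - <<'E'
from sim import *
cams=Cam("side"); print(cams.proj([[-.2,-.46,.5],[-.1,-.3,.5],[-.2,-.46,.1]]).round())
q0=np.array(bot.get_obs()['q']);p0,M=fk(q0,P);h=M[:,0].copy();h[2]=0;h/=np.linalg.norm(h)
for z in(.04,.1,.2):
  for w in(.3,.6):
    q=q0.copy()
    for r in np.arange(.9,.2,-.04):
        t=np.array([np.cos(1.2)*r,np.sin(1.2)*r,max(z,.25 if r>.5 else z)])
        q,e=ik(t,M,q,w)
        if e>2e-3: print(z,w,r.round(2),q.round(2),tilt(q).round(1),e.round(3));break
E
```

```text
[[539.  63.]
 [518.  75.]
 [521. 177.]]
0.04 0.3 0.34 [ 0.86 -0.09 -1.18  0.1   0.12  1.21] 21.9 0.003
0.04 0.6 0.34 [ 0.86 -0.1  -1.18  0.1   0.12  1.21] 22.3 0.004
```

```bash
python3 - <<'E'
from sim import *
q0=np.array(bot.get_obs()['q']);p0,M=fk(q0,P)
from h import Cam
print(Cam("top").proj([[.13,.34,.05],[.1,.27,.05],[.1,.24,.05],[.08,.2,.05]]).round())
q=q0.copy();d=np.array([.13,.34,.06])-p0;n=int(np.ceil(np.linalg.norm(d)/.041));print(n,(M.T@d/n).round(4))
q,e=ik(np.array([.13,.34,.06]),M,q);print(q.round(2),e)
for w in(.3,.6):
  q1=q.copy()
  for i in range(14):
    q1=row(q1,[0.0,-.04,0],0,w)
    if i%2: print(i,q1.round(2),fk(q1,P)[0].round(3),tilt(q1).round(1),fk(q1,P)[1][:,0].round(3))
E
```

```text
[[187. 366.]
 [214. 378.]
 [226. 378.]
 [241. 386.]]
17 [-0.0044 -0.0386  0.    ]
[ 0.9  -0.09 -1.11  0.15  0.1   1.25] 1.8485348931544735e-10
1 [ 0.78 -0.17 -1.18  0.24  0.13  1.13] [0.111 0.278 0.046] 18.3 [ 0.126  0.314 -0.941]
3 [ 0.59 -0.27 -1.18  0.46  0.16  0.93] [0.094 0.217 0.048] 11.9 [ 0.079  0.25  -0.965]
5 [ 0.37 -0.35 -1.18  0.61  0.19  0.7 ] [0.087 0.178 0.052] 7.9 [ 0.059  0.223 -0.973]
7 [ 0.15 -0.4  -1.18  0.71  0.2   0.48] [0.085 0.152 0.054] 4.8 [ 0.052  0.207 -0.977]
9 [-0.07 -0.44 -1.18  0.8   0.19  0.25] [0.084 0.13  0.055] 2.1 [ 0.049  0.189 -0.981]
11 [-0.29 -0.47 -1.18  0.87  0.18  0.03] [0.084 0.112 0.056] -0.2 [ 0.047  0.169 -0.985]
13 [-0.51 -0.49 -1.18  0.92  0.15 -0.19] [0.085 0.095 0.056] -2.1 [ 0.042  0.148 -0.988]
1 [ 0.77 -0.21 -1.18  0.24  0.15  1.13] [0.113 0.282 0.057] 20.4 [ 0.146  0.345 -0.927]
3 [ 0.57 -0.35 -1.18  0.45  0.21  0.92] [0.102 0.23  0.067] 16.9 [ 0.13   0.325 -0.937]
5 [ 0.35 -0.43 -1.18  0.59  0.26  0.7 ] [0.098 0.199 0.069] 13.3 [ 0.124  0.314 -0.941]
7 [ 0.13 -0.47 -1.18  0.7   0.28  0.47] [0.097 0.174 0.068] 9.3 [ 0.119  0.296 -0.948]
9 [-0.09 -0.49 -1.18  0.79  0.29  0.24] [0.096 0.153 0.066] 5.3 [ 0.114  0.273 -0.955]
11 [-0.32 -0.51 -1.18  0.87  0.28  0.01] [0.097 0.136 0.064] 1.6 [ 0.109  0.25  -0.962]
13 [-0.54 -0.52 -1.18  0.94  0.25 -0.21] [0.098 0.119 0.063] -1.7 [ 0.103  0.23  -0.968]
```

```bash
python3 - <<'E'
from sim import *
q=np.array(bot.get_obs()['q']);p,M=fk(q,P)
for W in([.36,.12,.42],[.22,-.33,.47],[-.12,-.4,.47]):
    d=np.array(W)-p;n=int(np.ceil(np.linalg.norm(d)/.041));print(n,(M.T@d/n).round(4))
    for i in range(n): q=row(q,M.T@d/n)
    p=fk(q,P)[0];print(q.round(2),p.round(3),np.abs(fk(q,P)[1]-M).max().round(3))
E
```

```text
21 [-0.0212 -0.0304  0.0143]
[ 0.04 -0.12 -0.06  1.44  0.37  0.41] [0.362 0.199 0.41 ] 0.0
14 [-0.0193 -0.0342  0.003 ]
[-1.3   0.2   0.42  2.11  0.25 -1.01] [ 0.236 -0.282  0.464] 0.006
10 [-0.0105 -0.0204 -0.0297]
[-2.07  0.31  0.54  2.11  0.   -1.73] [-0.118 -0.389  0.443] 0.102
```

{"op": "step_arm", "data": {"moves": [{"hand": 0,"offset": [-0.021,-0.03,0.014],"turn": 0},{"hand": 0,"offset": [-0.021,-0.03,0.014],"turn": 0},{"hand": 0,"offset": [-0.021,-0.03,0.014],"turn": 0},{"hand": 0,"offset": [-0.021,-0.03,0.014],"turn": 0},{"hand": 0,"offset": [-0.021,-0.03,0.014],"turn": 0}]}}

```text
t: 7.3
tcp_pos: [0.3383, 0.8186, 0.2867]
ee_rot: [0.718, 0.254, 0.648, 0.028]
wrist_force: [1.2, 1.7, 1.7]
width: 0.0855
```

{"op": "step_arm", "data": {"moves": [{"hand": 0,"offset": [-0.021,-0.03,0.014],"turn": 0},{"hand": 0,"offset": [-0.021,-0.03,0.014],"turn": 0},{"hand": 0,"offset": [-0.021,-0.03,0.014],"turn": 0},{"hand": 0,"offset": [-0.021,-0.03,0.014],"turn": 0},{"hand": 0,"offset": [-0.021,-0.03,0.014],"turn": 0}]}}

```text
t: 7.72
tcp_pos: [0.3408, 0.6154, 0.3352]
ee_rot: [0.719, 0.256, 0.645, 0.032]
wrist_force: [1.0, 0.2, 0.2]
width: 0.0856
```

{"op": "step_arm", "data": {"moves": [{"hand": 0,"offset": [-0.021,-0.03,0.014],"turn": 0},{"hand": 0,"offset": [-0.021,-0.03,0.014],"turn": 0},{"hand": 0,"offset": [-0.021,-0.03,0.014],"turn": 0},{"hand": 0,"offset": [-0.021,-0.03,0.014],"turn": 0},{"hand": 0,"offset": [-0.021,-0.03,0.014],"turn": 0}]}}

```text
t: 8.13
tcp_pos: [0.3417, 0.4128, 0.3819]
ee_rot: [0.721, 0.259, 0.641, 0.037]
wrist_force: [1.1, 0.8, 0.5]
width: 0.0852
```

{"op": "step_arm", "data": {"moves": [{"hand": 0,"offset": [-0.021,-0.03,0.014],"turn": 0},{"hand": 0,"offset": [-0.021,-0.03,0.014],"turn": 0},{"hand": 0,"offset": [-0.021,-0.03,0.014],"turn": 0},{"hand": 0,"offset": [-0.021,-0.03,0.014],"turn": 0},{"hand": 0,"offset": [-0.021,-0.03,0.014],"turn": 0}]}}

```text
t: 8.55
tcp_pos: [0.3401, 0.2204, 0.4245]
ee_rot: [0.726, 0.26, 0.636, 0.042]
wrist_force: [1.2, 0.2, 0.8]
width: 0.0852
```

```bash
python3 st.py; python3 - <<'E'
from sim import *
q=np.array(bot.get_obs()['q']);p,M=fk(q,P)
for W in([.22,-.33,.47],[-.12,-.4,.47]):
    d=np.array(W)-p;n=int(np.ceil(np.linalg.norm(d)/.041));print(n,(M.T@d/n).round(4));p=np.array(W)
E
```

```text
8.55 [ 0.094  -0.1761 -0.0836  1.4189  0.3816  0.4586] [0.3401 0.2204 0.4245] r 0.4053 az 32.95 F [1.2 0.2 0.8] w 0.0852
[[ 0.189  0.269  0.944]
 [ 0.392  0.861 -0.324]
 [-0.9    0.431  0.057]] fwd tilt deg 14.0
14 [-0.02   -0.0348  0.0048]
9 [-0.0102 -0.0169 -0.0332]
```

{"op": "step_arm", "data": {"moves": [{"hand": 0,"offset": [-0.02,-0.035,0.005],"turn": 0},{"hand": 0,"offset": [-0.02,-0.035,0.005],"turn": 0},{"hand": 0,"offset": [-0.02,-0.035,0.005],"turn": 0},{"hand": 0,"offset": [-0.02,-0.035,0.005],"turn": 0},{"hand": 0,"offset": [-0.02,-0.035,0.005],"turn": 0}]}}

```text
t: 8.97
tcp_pos: [0.3081, 0.0768, 0.4404]
ee_rot: [0.73, 0.257, 0.632, 0.042]
wrist_force: [0.7, -0.6, 0.1]
width: 0.0856
```

{"op": "step_arm", "data": {"moves": [{"hand": 0,"offset": [-0.02,-0.035,0.005],"turn": 0},{"hand": 0,"offset": [-0.02,-0.035,0.005],"turn": 0},{"hand": 0,"offset": [-0.02,-0.035,0.005],"turn": 0},{"hand": 0,"offset": [-0.02,-0.035,0.005],"turn": 0},{"hand": 0,"offset": [-0.02,-0.035,0.005],"turn": 0}]}}

```text
t: 9.38
tcp_pos: [0.2718, -0.0785, 0.4587]
ee_rot: [0.734, 0.253, 0.629, 0.039]
wrist_force: [2.4, -0.6, -0.0]
width: 0.0857
```

{"op": "step_arm", "data": {"moves": [{"hand": 0,"offset": [-0.02,-0.035,0.005],"turn": 0},{"hand": 0,"offset": [-0.02,-0.035,0.005],"turn": 0},{"hand": 0,"offset": [-0.02,-0.035,0.005],"turn": 0},{"hand": 0,"offset": [-0.014,-0.026,-0.015],"turn": 0},{"hand": 0,"offset": [-0.01,-0.017,-0.033],"turn": 0}]}}

```text
t: 9.8
tcp_pos: [0.1801, -0.2352, 0.4679]
ee_rot: [0.739, 0.246, 0.626, 0.033]
wrist_force: [-0.1, -1.4, -1.3]
width: 0.0858
```

```bash
python3 st.py; python3 - <<'E'
from sim import *
q=np.array(bot.get_obs()['q']);p,M=fk(q,P)
h=-M[:2,0];h/=np.hypot(*h);print('dir',h, np.degrees(np.arctan2(h[1],h[0])))
for W in([-.12,-.4,.5],):
    d=np.array(W)-p;n=int(np.ceil(np.linalg.norm(d)/.041));print(n,(M.T@d/n).round(4));p=np.array(W)
E
```

```text
9.8 [-1.4605  0.0727  0.2602  2.1083  0.2548 -1.1959] [ 0.1801 -0.2352  0.4679] r 0.2963 az -52.55 F [-0.1 -1.4 -1.3] w 0.0858
[[ 0.214  0.259  0.942]
 [ 0.358  0.876 -0.323]
 [-0.909  0.406  0.095]] fwd tilt deg -20.05
dir [-0.5134825  -0.85810007] -120.896076981024
9 [-0.0169 -0.0233 -0.0252]
```

{"op": "step_arm", "data": {"moves": [{"hand": 0,"offset": [-0.015,-0.023,-0.029],"turn": 0},{"hand": 0,"offset": [-0.015,-0.023,-0.029],"turn": 0},{"hand": 0,"offset": [-0.015,-0.023,-0.029],"turn": 0},{"hand": 0,"offset": [-0.015,-0.023,-0.029],"turn": 0},{"hand": 0,"offset": [-0.015,-0.023,-0.029],"turn": 0}]}}

```text
t: 10.22
tcp_pos: [-0.0068, -0.3097, 0.4467]
ee_rot: [0.742, 0.234, 0.628, 0.02]
wrist_force: [1.2, -1.3, -0.2]
width: 0.0854
```

{"op": "step_arm", "data": {"moves": [{"hand": 0,"offset": [-0.015,-0.023,-0.029],"turn": 0},{"hand": 0,"offset": [-0.015,-0.023,-0.029],"turn": 0},{"hand": 0,"offset": [-0.015,-0.023,-0.029],"turn": 0},{"hand": 0,"offset": [-0.015,-0.023,-0.029],"turn": 0}]}}

```text
t: 10.55
tcp_pos: [-0.1568, -0.3633, 0.4299]
ee_rot: [0.74, 0.223, 0.634, 0.006]
wrist_force: [1.0, -1.5, 0.7]
width: 0.0854
```

```bash
cat >> st.py <<'E'
h=M[:,0];print('tilt',np.degrees(np.arccos(-h[2])).round(2),'@',np.degrees(np.arctan2(h[1],h[0])).round(1),'q1',np.degrees(o['q'][0]).round(1))
E
python3 st.py
```

```text
10.55 [-2.1796  0.3192  0.4985  2.1099 -0.0073 -1.8652] [-0.1568 -0.3633  0.4299] r 0.3958 az -113.35 F [ 1.  -1.5  0.7] w 0.0854
[[ 0.195  0.274  0.942]
 [ 0.293  0.9   -0.323]
 [-0.936  0.339  0.096]] fwd tilt deg -20.61
tilt 20.62 @ 56.3 q1 -124.9
```

{"op": "step_arm", "data": {"moves": [{"hand": 0,"offset": [-0.039,0.01,0.003],"turn": 0},{"hand": 0,"offset": [-0.039,0.01,0.003],"turn": 0},{"hand": 0,"offset": [-0.039,0.01,0.003],"turn": 0},{"hand": 0,"offset": [-0.039,0.01,0.003],"turn": 0},{"hand": 0,"offset": [-0.039,0.01,0.003],"turn": 0}]}}

```text
t: 10.97
tcp_pos: [-0.1496, -0.3344, 0.4777]
ee_rot: [0.727, 0.184, 0.66, -0.04]
wrist_force: [-0.2, 0.1, 0.7]
width: 0.0857
```

{"op": "step_arm", "data": {"moves": [{"hand": 0,"offset": [-0.04,0.006,0.002],"turn": 0},{"hand": 0,"offset": [-0.04,0.006,0.002],"turn": 0},{"hand": 0,"offset": [-0.04,0.006,0.002],"turn": 0},{"hand": 0,"offset": [-0.04,0.006,0.002],"turn": 0},{"hand": 0,"offset": [-0.04,0.006,0.002],"turn": 0}]}}

```text
t: 11.38
tcp_pos: [-0.1363, -0.3121, 0.5264]
ee_rot: [0.708, 0.135, 0.688, -0.087]
wrist_force: [0.2, -0.6, 0.9]
width: 0.0858
```

```bash
python3 st.py
```

```text
11.38 [-2.2169  0.0936  0.5599  2.1091 -0.0073 -1.9013] [-0.1363 -0.3121  0.5264] r 0.3406 az -113.59 F [ 0.2 -0.6  0.9] w 0.0858
[[ 0.037  0.309  0.95 ]
 [ 0.062  0.948 -0.311]
 [-0.997  0.07   0.016]] fwd tilt deg -4.12
tilt 4.14 @ 58.7 q1 -127.0
```

{"op": "step_arm", "data": {"moves": [{"hand": 0,"offset": [-0.04,0,0],"turn": 0},{"hand": 0,"offset": [-0.04,0,0],"turn": 0}]}}

```text
t: 11.55
tcp_pos: [-0.1365, -0.3108, 0.5446]
ee_rot: [0.698, 0.115, 0.698, -0.106]
wrist_force: [0.5, -1.2, 0.3]
width: 0.0851
```

{"op": "step_arm", "data": {"moves": [{"hand": 0,"offset": [0.03,0,0.02],"turn": 0}]}}

```text
t: 11.63
tcp_pos: [-0.1197, -0.3179, 0.52]
ee_rot: [0.696, 0.112, 0.701, -0.112]
wrist_force: [-0.6, -1.2, 0.9]
width: 0.0855
```

```bash
python3 st.py; python3 - <<'E'
from sim import *
q=np.array(bot.get_obs()['q']);p,M=fk(q,P)
G=np.array([.5478,.1997])-.064*np.array([np.cos(.4015),np.sin(.4015)]);print('G',G)
for W in([.1,-.34,.42],[.36,-.05,.36],[G[0],G[1],.25]):
    d=np.array(W)-p;n=int(np.ceil(np.linalg.norm(d)/.041));print(n,(M.T@d/n).round(4),d.round(3));p=np.array(W)
E
```

```text
11.63 [-2.1667  0.0282  0.4701  2.0095 -0.0064 -1.8498] [-0.1197 -0.3179  0.52  ] r 0.3397 az -110.63 F [-0.6 -1.2  0.9] w 0.0855
[[-0.007  0.312  0.95 ]
 [ 0.001  0.95  -0.312]
 [-1.    -0.001 -0.007]] fwd tilt deg 0.18
tilt 0.41 @ 172.4 q1 -124.1
G [0.48888955 0.17468883]
6 [0.0164 0.0079 0.0361] [ 0.22  -0.022 -0.1  ]
10 [0.0058 0.0357 0.0157] [ 0.26  0.29 -0.06]
7 [0.0156 0.0363 0.0076] [ 0.129  0.225 -0.11 ]
```

Tool is vertical again (0.4°). I'll go to the tray now.

{"op": "step_arm", "data": {"moves": [{"hand": 0,"offset": [0.016,0.008,0.036],"turn": 0},{"hand": 0,"offset": [0.016,0.008,0.036],"turn": 0},{"hand": 0,"offset": [0.016,0.008,0.036],"turn": 0},{"hand": 0,"offset": [0.016,0.008,0.036],"turn": 0},{"hand": 0,"offset": [0.016,0.008,0.036],"turn": 0}]}}

```text
t: 12.05
tcp_pos: [0.0608, -0.3381, 0.4379]
ee_rot: [0.695, 0.112, 0.701, -0.118]
wrist_force: [-0.3, -1.1, -1.0]
width: 0.0853
```

{"op": "step_arm", "data": {"moves": [{"hand": 0,"offset": [0.016,0.008,0.036],"turn": 0},{"hand": 0,"offset": [0.006,0.036,0.016],"turn": 0},{"hand": 0,"offset": [0.006,0.036,0.016],"turn": 0},{"hand": 0,"offset": [0.006,0.036,0.016],"turn": 0},{"hand": 0,"offset": [0.006,0.036,0.016],"turn": 0}]}}

```text
t: 12.47
tcp_pos: [0.2068, -0.2307, 0.3929]
ee_rot: [0.695, 0.112, 0.701, -0.118]
wrist_force: [0.9, 0.2, -0.0]
width: 0.0856
```

{"op": "step_arm", "data": {"moves": [{"hand": 0,"offset": [0.006,0.036,0.016],"turn": 0},{"hand": 0,"offset": [0.006,0.036,0.016],"turn": 0},{"hand": 0,"offset": [0.006,0.036,0.016],"turn": 0},{"hand": 0,"offset": [0.006,0.036,0.016],"turn": 0},{"hand": 0,"offset": [0.006,0.036,0.016],"turn": 0}]}}

```text
t: 12.88
tcp_pos: [0.3244, -0.1048, 0.3665]
ee_rot: [0.697, 0.111, 0.699, -0.119]
wrist_force: [0.4, -1.6, -0.5]
width: 0.0853
```

```bash
python3 st.py
```

```text
12.88 [-0.5434 -0.0658 -0.0639  1.5715 -0.0113 -0.2157] [ 0.3244 -0.1048  0.3665] r 0.3409 az -17.91 F [ 0.4 -1.6 -0.5] w 0.0853
[[-0.005  0.322  0.947]
 [-0.01   0.947 -0.322]
 [-1.    -0.011 -0.001]] fwd tilt deg 0.07
tilt 0.65 @ -115.1 q1 -31.1
```

{"op": "step_arm", "data": {"moves": [{"hand": 0.4,"offset": [0.012,0.0355,0.0075],"turn": 0},{"hand": 0.4,"offset": [0.012,0.0355,0.0075],"turn": 0},{"hand": 0.4,"offset": [0.012,0.0355,0.0075],"turn": 0},{"hand": 0.4,"offset": [0.012,0.0355,0.0075],"turn": 0},{"hand": 0.4,"offset": [0.012,0.0355,0.0075],"turn": 0}]}}

```text
t: 13.3
tcp_pos: [0.4229, 0.0582, 0.3047]
ee_rot: [0.7, 0.111, 0.696, -0.119]
wrist_force: [0.3, -1.9, 0.2]
width: 0.0511
```

{"op": "step_arm", "data": {"moves": [{"hand": 0.4,"offset": [0.012,0.0355,0.0075],"turn": 0},{"hand": 0.4,"offset": [0.012,0.0355,0.0075],"turn": 0},{"hand": 0.4,"offset": [0.012,0.0355,0.0075],"turn": 0},{"hand": 0.4,"offset": [0.012,0.0355,0.0075],"turn": 0},{"hand": 0.4,"offset": [0.01,0,0],"turn": -7}]}}

```text
t: 13.72
tcp_pos: [0.5037, 0.1955, 0.2421]
ee_rot: [0.707, 0.069, 0.7, -0.076]
wrist_force: [-0.3, 0.6, -0.5]
width: 0.0509
```

{"op": "step_arm", "data": {"moves": [{"hand": 0.4,"offset": [0.01,0,0],"turn": -7},{"hand": 0.4,"offset": [0.01,0,0],"turn": -7},{"hand": 0.4,"offset": [0.01,0,0],"turn": -7},{"hand": 0.4,"offset": [0.01,0,0],"turn": -7},{"hand": 0.4,"offset": [0.01,0,0],"turn": -7}]}}

```text
t: 14.13
tcp_pos: [0.5073, 0.1988, 0.1884]
ee_rot: [0.694, -0.153, 0.689, 0.144]
wrist_force: [0.3, 1.3, 0.4]
width: 0.051
```

```bash
cat >> st.py <<'E'
y=M[:,1];print('y az',np.degrees(np.arctan2(y[1],y[0])).round(2))
def go(W): print('to',W,'tool offset',(M.T@(np.array(W)-p)).round(4))
E
cat > g.py <<'E'
from st import *
c,s=np.cos(.4015),np.sin(.4015)
go([.5478-.064*c,.1997-.064*s,.085])
t=Cam("top");import sys
if len(sys.argv)>1:
    P=[.5478-.064*c,.1997-.064*s]; cv2.imwrite(sys.argv[1],np.hstack([crop(t.img,170,125,133,150,3),crop(Cam("side").img,205,215,133,150,3)]))
E
python3 g.py pics/g1.png
```

```text
14.13 [ 0.2306  0.3097 -0.0986  1.1563 -0.0125 -0.1926] [0.5073 0.1988 0.1884] r 0.5449 az 21.4 F [0.3 1.3 0.4] w 0.051
[[ 0.009 -0.411  0.912]
 [-0.011  0.912  0.411]
 [-1.    -0.013  0.004]] fwd tilt deg 0.36
tilt 0.8 @ -50.3 q1 13.2
y az 114.24
to [np.float64(0.488889546847037), np.float64(0.17468883230809565), 0.085] tool offset [ 0.1035 -0.0131 -0.0271]
```

View pics/g1.png

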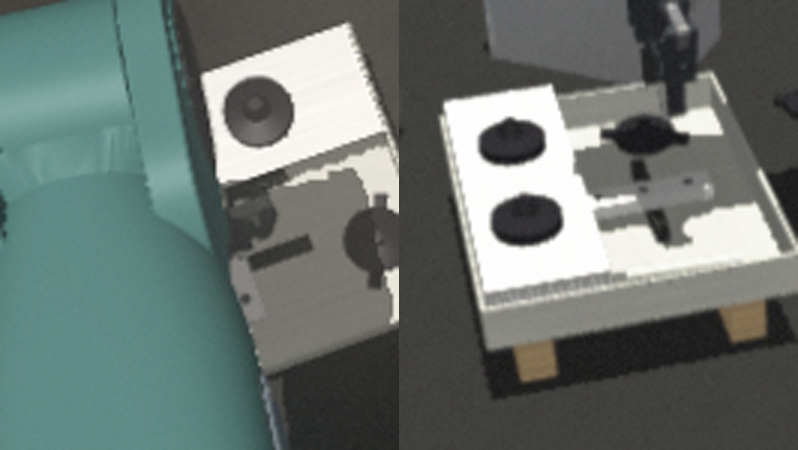

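Pictures viewed: 5. The last one shows the gripper above the tray with the rail's near end at about (710,187) in the side crop and clear of the fingers. I'll descend and check before gripping.

{"op": "step_arm", "data": {"moves": [{"hand": 0.4,"offset": [0.02,-0.0065,-0.0135],"turn": 1.2},{"hand": 0.4,"offset": [0.02,-0.0065,-0.0135],"turn": 0},{"hand": 0.4,"offset": [0.02,0,0],"turn": 0},{"hand": 0.4,"offset": [0,0,0],"turn": 0}]}}

```text
t: 14.57
tcp_pos: [0.4895, 0.175, 0.1289]
ee_rot: [0.698, -0.137, 0.691, 0.128]
wrist_force: [-0.2, -0.2, -1.2]
width: 0.0513
```

```bash
python3 g.py
```

```text
14.57 [ 0.1933  0.3024 -0.2802  0.9783 -0.0121 -0.1845] [0.4895 0.175  0.1289] r 0.5198 az 19.68 F [-0.2 -0.2 -1.2] w 0.0513
[[ 0.012 -0.369  0.929]
 [-0.01   0.929  0.369]
 [-1.    -0.014  0.008]] fwd tilt deg 0.57
tilt 0.9 @ -39.7 q1 11.1
y az 111.64
to [np.float64(0.488889546847037), np.float64(0.17468883230809565), 0.085] tool offset [ 0.0439  0.0005 -0.001 ]
```

{"op": "step_arm", "data": {"moves": [{"hand": 0.4,"offset": [0.018,0,0],"turn": -1.3},{"hand": 0.4,"offset": [0.018,0,0],"turn": 0},{"hand": 0.4,"offset": [0.014,0,0],"turn": 0},{"hand": 0.4,"offset": [0.004,0,0],"turn": 0},{"hand": 0.6,"offset": [0,0,0],"turn": 0}]}}

```text
t: 15.03
tcp_pos: [0.4971, 0.1764, 0.0832]
ee_rot: [0.701, -0.141, 0.686, 0.132]
wrist_force: [-0.2, -0.2, -0.3]
width: 0.0405
```

{"op": "step_arm", "data": {"moves": [{"hand": 0.8,"offset": [0,0,0],"turn": 0},{"hand": 1,"offset": [0,0,0],"turn": 0},{"hand": 1,"offset": [0,0,0],"turn": 0}], "squeeze": 20}}

```text
t: 15.28
tcp_pos: [0.4989, 0.177, 0.0866]
ee_rot: [0.703, -0.14, 0.685, 0.132]
wrist_force: [0.3, 0.1, -1.6]
width: 0.0246
```

```bash
python3 g.py
```

```text
15.28 [ 0.1936  0.3426 -0.3469  0.8558 -0.012  -0.1937] [0.4989 0.177  0.0866] r 0.5294 az 19.54 F [ 0.3  0.1 -1.6] w 0.0246
[[ 0.027 -0.377  0.926]
 [-0.007  0.926  0.378]
 [-1.    -0.017  0.023]] fwd tilt deg 1.46
tilt 1.61 @ -14.2 q1 11.1
y az 112.17
to [np.float64(0.488889546847037), np.float64(0.17468883230809565), 0.085] tool offset [ 0.0013  0.0016 -0.0102]
```

{"op": "step_arm", "data": {"moves": [{"hand": 0.5,"offset": [0,0,0],"turn": 0},{"hand": 0.5,"offset": [0.008,0.001,-0.007],"turn": 0},{"hand": 0.5,"offset": [0.008,0.001,-0.007],"turn": -0.8},{"hand": 0.6,"offset": [0.002,0,-0.002],"turn": 0},{"hand": 0.7,"offset": [0.001,0,-0.001],"turn": 0}]}}

```text
t: 15.75
tcp_pos: [0.4846, 0.1726, 0.0692]
ee_rot: [0.704, -0.145, 0.682, 0.136]
wrist_force: [0.8, 1.1, 0.0]
width: 0.026
```

{"op": "step_arm", "data": {"moves": [{"hand": 1,"offset": [0.001,0,-0.001],"turn": 0},{"hand": 1,"offset": [0,0,0],"turn": 0}], "squeeze": 20}}

```text
t: 15.92
tcp_pos: [0.4844, 0.1725, 0.069]
ee_rot: [0.704, -0.145, 0.682, 0.136]
wrist_force: [-3.2, -0.1, 2.3]
width: 0.0246
```

```bash
python3 g.py
```

```text
15.92 [ 0.1899  0.3329 -0.4193  0.7863 -0.0115 -0.2103] [0.4844 0.1725 0.069 ] r 0.5142 az 19.6 F [-3.2 -0.1  2.3] w 0.0246
[[ 0.034 -0.389  0.921]
 [-0.005  0.921  0.389]
 [-0.999 -0.018  0.029]] fwd tilt deg 1.85
tilt 1.96 @ -8.7 q1 10.9
y az 112.9
to [np.float64(0.488889546847037), np.float64(0.17468883230809565), 0.085] tool offset [-0.0158  0.      0.0054]
```

{"op": "step_arm", "data": {"moves": [{"hand": 1,"offset": [-0.01,0,0],"turn": 0},{"hand": 1,"offset": [-0.01,0,0],"turn": 0},{"hand": 1,"offset": [-0.01,0,0],"turn": 0}]}}

```text
t: 16.22
tcp_pos: [0.4824, 0.1723, 0.0984]
ee_rot: [0.703, -0.145, 0.683, 0.136]
wrist_force: [0.5, 0.5, -2.5]
width: 0.0247
```

{"op": "step_arm", "data": {"moves": [{"hand": 1,"offset": [-0.01,0,0],"turn": 0},{"hand": 1,"offset": [-0.01,0,0],"turn": 0}]}}

```text
t: 16.38
tcp_pos: [0.4816, 0.1723, 0.1191]
ee_rot: [0.702, -0.144, 0.684, 0.136]
wrist_force: [0.2, -0.5, -1.7]
width: 0.0248
```

```bash
python3 g.py pics/l1.png
```

```text
16.38 [ 0.191   0.286  -0.3345  0.9239 -0.0123 -0.2079] [0.4816 0.1723 0.1191] r 0.5115 az 19.68 F [ 0.2 -0.5 -1.7] w 0.0248
[[ 0.028 -0.388  0.921]
 [-0.007  0.921  0.388]
 [-1.    -0.017  0.023]] fwd tilt deg 1.51
tilt 1.67 @ -14.0 q1 10.9
y az 112.84
to [np.float64(0.488889546847037), np.float64(0.17468883230809565), 0.085] tool offset [0.0343 0.     0.0069]
```

View pics/l1.png

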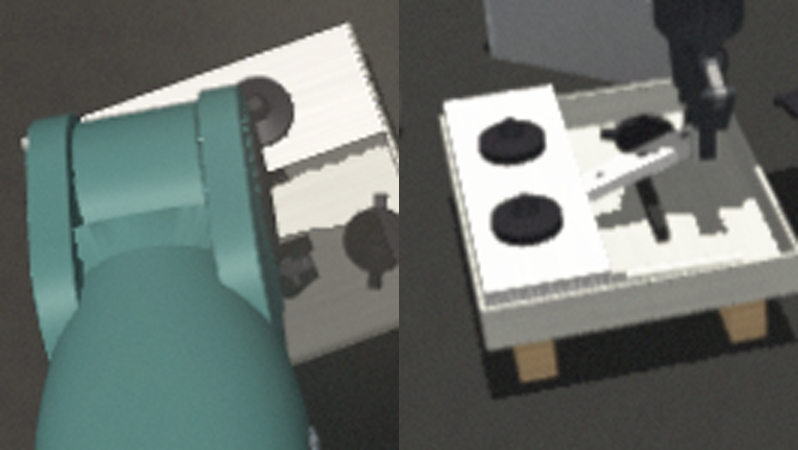

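Viewed 6. In the side crop the rail is now pitched, with the near end up at (690,145) and the shelf edge crossing at (590,190). Forces are only about 2 N. I'll estimate the pitch.

```bash
cat > pitch.py <<'E'
from st import *
def line(cam,yaw,phis,ds,back=.011):
    g=p-.019*M[:,0]
    for f in phis:
        d=np.array([np.cos(yaw)*np.cos(f),np.sin(yaw)*np.cos(f),-np.sin(f)])
        yield np.degrees(f).round(),cam.proj([g+x*d for x in ds])
E
python3 - <<'E'
from pitch import *
c=Cam("side")
for f,u in line(c,.4015,np.radians([10,15,20,25,30,35]),[0,.02,.05,.09]): print(f,((u-[205,215])*3+[399,0]).round().tolist())
E
```

```text
16.48 [ 0.191   0.2852 -0.3336  0.9233 -0.0122 -0.208 ] [0.4824 0.1724 0.1199] r 0.5123 az 19.67 F [ 0.2  0.4 -2.3] w 0.0245
[[ 0.031 -0.388  0.921]
 [-0.007  0.921  0.388]
 [-1.    -0.018  0.026]] fwd tilt deg 1.65
tilt 1.79 @ -12.1 q1 10.9
y az 112.84
10.0 [[702.0, 135.0], [680.0, 142.0], [647.0, 154.0], [602.0, 169.0]]
15.0 [[702.0, 135.0], [680.0, 144.0], [648.0, 158.0], [605.0, 176.0]]
20.0 [[702.0, 135.0], [681.0, 145.0], [650.0, 161.0], [608.0, 183.0]]
25.0 [[702.0, 135.0], [682.0, 147.0], [652.0, 165.0], [612.0, 189.0]]
30.0 [[702.0, 135.0], [683.0, 148.0], [655.0, 168.0], [617.0, 195.0]]
35.0 [[702.0, 135.0], [684.0, 149.0], [657.0, 171.0], [622.0, 200.0]]
```

{"op": "step_arm", "data": {"moves": [{"hand": 1,"offset": [-0.0055,0,-0.013],"turn": 0},{"hand": 1,"offset": [-0.0055,0,-0.013],"turn": 0},{"hand": 1,"offset": [-0.0055,0,-0.013],"turn": 0},{"hand": 1,"offset": [-0.006,0,-0.013],"turn": 0},{"hand": 1,"offset": [-0.006,0,-0.013],"turn": 0}]}}

```text
t: 16.95
tcp_pos: [0.4179, 0.146, 0.1435]
ee_rot: [0.701, -0.144, 0.685, 0.136]
wrist_force: [0.1, 0.5, -1.8]
width: 0.0247
```

{"op": "step_arm", "data": {"moves": [{"hand": 1,"offset": [-0.008,0,-0.013],"turn": 0},{"hand": 1,"offset": [-0.008,0,-0.013],"turn": 0}]}}

```text
t: 17.12
tcp_pos: [0.3902, 0.1349, 0.1589]
ee_rot: [0.701, -0.144, 0.685, 0.136]
wrist_force: [-0.3, 1.2, -1.2]
width: 0.0244
```

```bash
python3 g.py pics/l2.png
```

```text
17.12 [ 0.1429  0.0972 -0.4667  0.9846 -0.0113 -0.2558] [0.3902 0.1349 0.1589] r 0.4129 az 19.08 F [-0.3  1.2 -1.2] w 0.0244
[[ 0.024 -0.388  0.921]
 [-0.008  0.922  0.388]
 [-1.    -0.017  0.019]] fwd tilt deg 1.27
tilt 1.43 @ -18.6 q1 8.2
y az 112.83
to [np.float64(0.488889546847037), np.float64(0.17468883230809565), 0.085] tool offset [ 0.0759 -0.0005  0.105 ]
```

View pics/l2.png

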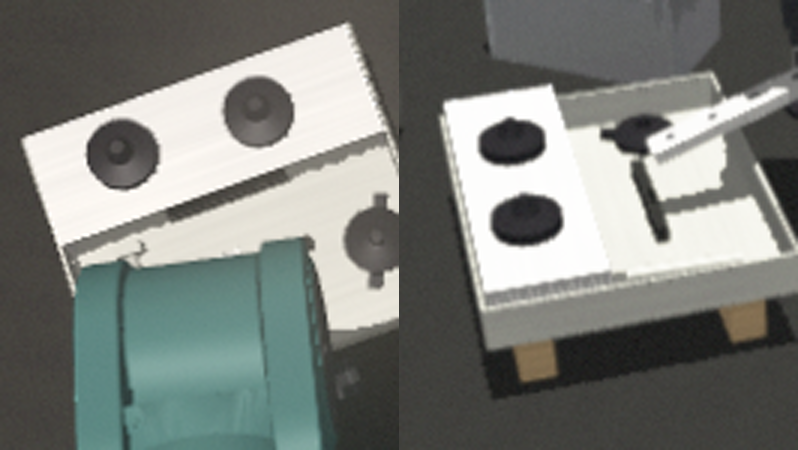

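```bash
python3 - <<'E'
from pitch import *
c=Cam("side")
for f,u in line(c,.4015,np.radians([10,15,20,25,30]),[.05,.1,.149]): print(f,((u-[205,215])*3+[399,0]).round().tolist())
# cabinet frame
cx,cy,a=.5339,-.1832,-.2859;X=np.array([np.cos(a),np.sin(a)])
f=np.radians(28)
for s in(-.22,-.19):  # G position along the ramp axis
    q=np.array([cx,cy])+X*s*np.cos(f); print(s,q.round(4),'TCP z',round(.122-s*np.sin(f)+.007*np.cos(f)-.019,4))
E
```

```text
17.22 [ 0.1428  0.0953 -0.467   0.9853 -0.0113 -0.2557] [0.3898 0.1348 0.1596] r 0.4124 az 19.08 F [-0.2 -0.5 -2.4] w 0.0245
[[ 0.025 -0.388  0.921]
 [-0.008  0.922  0.388]
 [-1.    -0.017  0.02 ]] fwd tilt deg 1.33
tilt 1.48 @ -17.8 q1 8.2
y az 112.82
10.0 [[758.0, 94.0], [703.0, 113.0], [648.0, 132.0]]
15.0 [[759.0, 98.0], [705.0, 121.0], [652.0, 144.0]]
20.0 [[760.0, 102.0], [708.0, 129.0], [658.0, 155.0]]
25.0 [[762.0, 106.0], [713.0, 136.0], [664.0, 166.0]]
30.0 [[765.0, 109.0], [717.0, 143.0], [671.0, 175.0]]
-0.22 [ 0.3475 -0.1284] TCP z 0.2125
-0.19 [ 0.3729 -0.1359] TCP z 0.1984
```

Viewed 7. The rail's far end is at about (652,152) in the side crop, clear of the shelf, with a pitch of about 18–20°. I'll lift and carry it toward the cabinet, turning to its yaw.

{"op": "step_arm", "data": {"moves": [{"hand": 1,"offset": [-0.03,0,-0.01],"turn": 3},{"hand": 1,"offset": [-0.03,0,-0.01],"turn": 5},{"hand": 1,"offset": [0,-0.02,-0.01],"turn": 6},{"hand": 1,"offset": [0,-0.03,0],"turn": 6},{"hand": 1,"offset": [0,-0.038,0],"turn": 6}]}}

```text
t: 17.68
tcp_pos: [0.3716, 0.0402, 0.2207]
ee_rot: [0.716, 0.02, 0.698, -0.024]
wrist_force: [1.7, 0.8, -1.9]
width: 0.0249
```

{"op": "step_arm", "data": {"moves": [{"hand": 1,"offset": [0,-0.038,0],"turn": 6},{"hand": 1,"offset": [0,-0.038,0],"turn": 6},{"hand": 1,"offset": [0,-0.03,0],"turn": 0},{"hand": 1,"offset": [0,-0.02,0],"turn": 0},{"hand": 1,"offset": [0,0,0],"turn": 0}]}}

```text
t: 18.1
tcp_pos: [0.3487, -0.0933, 0.2199]
ee_rot: [0.709, 0.102, 0.69, -0.105]
wrist_force: [1.0, 0.2, -1.1]
width: 0.0247
```

```bash
cat > cabf.py <<'E'
from pitch import *
cx,cy,a=.5339,-.1832,-.2859
X=np.array([np.cos(a),np.sin(a),0]);Y=np.array([-X[1],X[0],0])
def cf(P): d=np.asarray(P)-[cx,cy,0];return np.array([d@X,d@Y,d[2]])
def wf(x,y,z): return np.array([cx,cy,0])+X*x+Y*y+np.array([0,0,z])
g=p-.019*M[:,0];print('G in cab',cf(g).round(4),'yaw err deg',(np.degrees(np.arctan2(M[1,2],M[0,2])-a)).round(2))
def gog(x,y,z): print('G->',x,y,z,'offset',(M.T@(wf(x,y,z)-g)).round(4))
E
cat > look.py <<'E'
import sys;from cabf import *
s=Cam("side").img;t=Cam("top").img
cv2.imwrite(sys.argv[1],np.hstack([crop(t,320,100,133,150,3),crop(s,225,150,133,150,3)]))
E
python3 look.py pics/c1.png; python3 -c "
from cabf import *
gog(-.21,0,.207)"|tail -1
```

```text
18.1 [-0.4927 -0.0362 -0.4333  1.1458  0.0052 -0.1997] [ 0.3487 -0.0933  0.2199] r 0.3609 az -14.99 F [ 1.   0.2 -1.1] w 0.0247
[[ 0.027  0.289  0.957]
 [-0.009  0.957 -0.289]
 [-1.    -0.     0.028]] fwd tilt deg 1.6
tilt 1.63 @ -17.6 q1 -28.2
y az 73.22
G in cab [-0.2036  0.034   0.2389] yaw err deg -0.4
G-> -0.21 0 0.207 offset [ 0.0316 -0.0363 -0.0068]
```

View pics/c1.png

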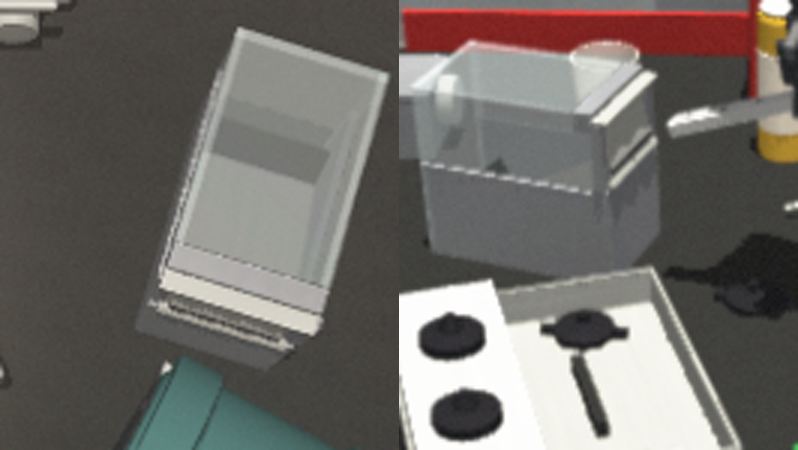

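```bash
python3 - <<'E'
from cabf import *
c=Cam("side");t=Cam("top")
S=lambda u:((u-[225,150])*3+[399,0]).round().tolist()
T=lambda u:((u-[320,100])*3).round().tolist()
for f,u in line(c,a,np.radians([5,10,15,20,25]),[.08,.149]): print(f,S(u))
q=[wf(0,.064,.122),wf(0,-.064,.122),wf(-.002,.064,.189),wf(-.002,-.064,.189),wf(.222,.064,.201),wf(.222,-.064,.201),wf(0,.064,.201),wf(0,-.064,.201)]
print(S(c.proj(q)));print(T(t.proj(q)))
gog(-.21,0,.207)
E
```

```text
18.2 [-0.4871 -0.0363 -0.4334  1.1463  0.006  -0.1956] [ 0.349  -0.0911  0.2199] r 0.3607 az -14.62 F [ 1.   0.3 -1.3] w 0.0243
[[ 0.027  0.287  0.957]
 [-0.008  0.958 -0.287]
 [-1.     0.001  0.028]] fwd tilt deg 1.57
tilt 1.6 @ -15.6 q1 -27.9
y az 73.3
G in cab [-0.2039  0.0362  0.2388] yaw err deg -0.32
5.0 [[732.0, 92.0], [667.0, 88.0]]
10.0 [[733.0, 98.0], [669.0, 100.0]]
15.0 [[735.0, 105.0], [672.0, 112.0]]
20.0 [[737.0, 111.0], [676.0, 124.0]]
25.0 [[739.0, 118.0], [681.0, 135.0]]
[[610.0, 185.0], [659.0, 132.0], [608.0, 125.0], [659.0, 75.0], [412.0, 85.0], [471.0, 39.0], [606.0, 114.0], [656.0, 65.0]]
[[150.0, 301.0], [296.0, 345.0], [160.0, 286.0], [314.0, 333.0], [237.0, 24.0], [388.0, 70.0], [163.0, 280.0], [319.0, 327.0]]
G-> -0.21 0 0.207 offset [ 0.0316 -0.0363 -0.0068]
```

{"op": "step_arm", "data": {"moves": [{"hand": 1,"offset": [0.01,-0.019,-0.003],"turn": -0.4},{"hand": 1,"offset": [0.009,-0.017,-0.003],"turn": 0},{"hand": 1,"offset": [0,0,0],"turn": 0}]}}

```text
t: 18.55
tcp_pos: [0.3352, -0.1209, 0.2002]
ee_rot: [0.711, 0.095, 0.69, -0.097]
wrist_force: [-0.1, 0.0, -0.6]
width: 0.0248
```

```bash
python3 -c "
from cabf import *
gog(-.19,0,.212)"|tail -2
```

```text
G in cab [-0.2088  0.0037  0.2192] yaw err deg 0.75
G-> -0.19 0 0.212 offset [ 0.0078 -0.004   0.0185]
```

{"op": "step_arm", "data": {"moves": [{"hand": 1,"offset": [0.0075,-0.003,0.0185],"turn": 0.8},{"hand": 1,"offset": [0.0075,-0.001,0.0185],"turn": 0},{"hand": 1,"offset": [0.0075,0,0.0185],"turn": 0},{"hand": 1,"offset": [0.0075,0,0.0185],"turn": 0}]}}

```text
t: 18.88
tcp_pos: [0.4079, -0.1415, 0.1727]
ee_rot: [0.711, 0.099, 0.689, -0.101]
wrist_force: [-1.5, 0.1, -0.1]
width: 0.0245
```

```bash
python3 -c "
from cabf import *
gog(-.08,0,.169)"|grep -v '\['; python3 -c "
from cabf import *
gog(-.08,0,.169)"|tail -2
```

```text
tilt 1.76 @ -13.7 q1 -30.3
y az 73.78
G in cab [-0.1333  0.0044  0.1917] yaw err deg 0.15
G-> -0.08 0 0.169 offset [ 0.0243 -0.0046  0.0525]
```

{"op": "step_arm", "data": {"moves": [{"hand": 1,"offset": [0.008,-0.003,0.0175],"turn": 0},{"hand": 1,"offset": [0.008,-0.002,0.0175],"turn": 0},{"hand": 1,"offset": [0.008,-0.001,0.0175],"turn": 0}]}}

```text
t: 19.13
tcp_pos: [0.4613, -0.1578, 0.149]
ee_rot: [0.711, 0.097, 0.69, -0.098]
wrist_force: [-1.1, 0.8, -1.7]
width: 0.0242
```

```bash
python3 look.py pics/c2.png | tail -1; python3 - <<'E'
from cabf import *
c=Cam("side")
S=lambda u:((u-[225,150])*3+[399,0]).round().tolist()
for f,u in line(c,a,np.radians([10,15,20,25,30]),[.03,.08,.149]): print(f,S(u))
E
```

```text
G in cab [-0.0773  0.0038  0.168 ] yaw err deg 0.52
19.23 [-0.5019  0.2247 -0.3356  0.9811  0.0093 -0.2252] [ 0.463  -0.1584  0.1484] r 0.4894 az -18.89 F [13.4 -3.4 -6. ] w 0.0247
[[ 0.03   0.273  0.962]
 [-0.006  0.962 -0.273]
 [-1.     0.003  0.031]] fwd tilt deg 1.68
tilt 1.77 @ -11.2 q1 -28.8
y az 74.16
G in cab [-0.0756  0.0037  0.1674] yaw err deg 0.53
10.0 [[673.0, 131.0], [630.0, 132.0], [571.0, 133.0]]
15.0 [[674.0, 133.0], [631.0, 138.0], [574.0, 144.0]]
20.0 [[675.0, 135.0], [633.0, 144.0], [578.0, 155.0]]
25.0 [[676.0, 138.0], [636.0, 150.0], [583.0, 166.0]]
30.0 [[677.0, 140.0], [639.0, 155.0], [589.0, 176.0]]
```

View pics/c2.png

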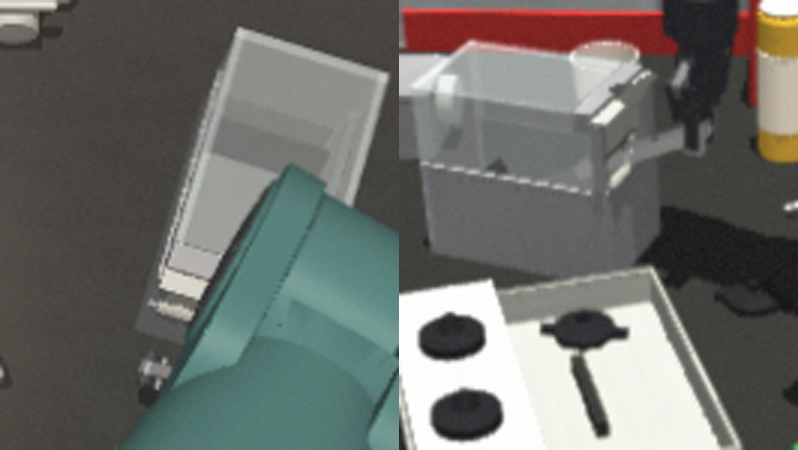

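Viewed 9. The rail's front is in the mouth, the flap is pushed in, and the rail crosses the crop from (690,138) to (635,150), which is about 25° pitch. I'll advance a little more.

{"op": "step_arm", "data": {"moves": [{"hand": 1,"offset": [0.0055,-0.002,0.011],"turn": 0.5},{"hand": 1,"offset": [0.005,-0.002,0.011],"turn": 0},{"hand": 1,"offset": [0.003,0,0.006],"turn": 0}]}}

```text
t: 19.53
tcp_pos: [0.492, -0.1673, 0.1358]
ee_rot: [0.711, 0.099, 0.689, -0.1]
wrist_force: [-0.7, 0.1, -3.2]
width: 0.0245
```

```bash
python3 st.py|head -1;python3 -c "
from cabf import *
gog(-.045,0,.154)"|tail -2
```

```text
19.53 [-0.49    0.2817 -0.2912  0.9672  0.0097 -0.2084] [ 0.492  -0.1673  0.1358] r 0.5197 az -18.78 F [-0.7  0.1 -3.2] w 0.0245
G in cab [-0.0453  0.0034  0.1548] yaw err deg 0.25
G-> -0.045 0 0.154 offset [ 0.0008 -0.0034  0.0002]
```

{"op": "step_arm", "data": {"moves": [{"hand": 1,"offset": [0,-0.004,0],"turn": 0.3},{"hand": 0.6,"offset": [0,0,0],"turn": 0},{"hand": 0.4,"offset": [0,0,0],"turn": 0},{"hand": 0.4,"offset": [-0.005,0,-0.003],"turn": 0}]}}

```text
t: 19.87
tcp_pos: [0.4893, -0.1697, 0.139]
ee_rot: [0.71, 0.1, 0.689, -0.101]
wrist_force: [-0.2, -0.2, 0.1]
width: 0.0509
```

```bash
python3 look.py pics/c3.png | tail -1
```

```text
G in cab [-0.0472  0.0003  0.158 ] yaw err deg 0.02
```

View pics/c3.png

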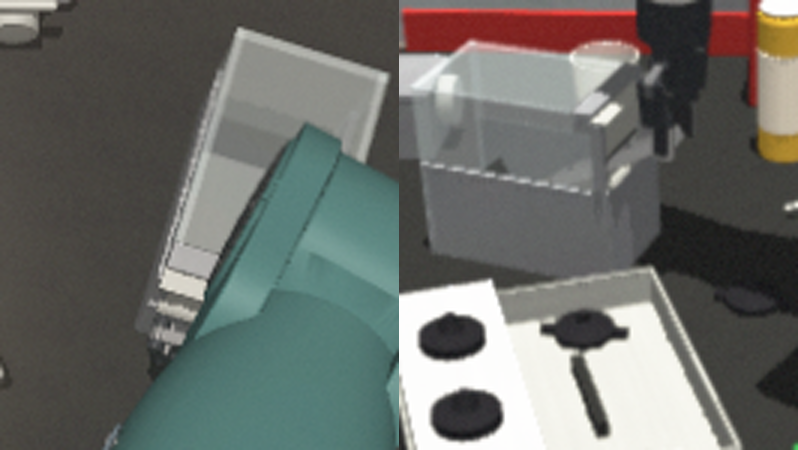

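```bash
python3 - <<'E'
from sim import *
from cabf import wf,a
for th in(30,40,45,50,55,60):
    S=np.radians(90-th);Mt=Rz(a)@Ry(S)  # x forward-down
    for x,z in((-.06,.165),(-.03,.15),(0.0,.135),(.035,.118)):
        best=min((ik(wf(x,0,z),Mt@Rx(t),q0,.3) for t in(0,) for q0 in([-.45,.1,-.8,.5,.2,-.2],[-.6,-.5,-.6,.5,.2,-.3])),key=lambda v:v[1])
        print(th,x,best[0].round(2),best[1].round(4))
E
```

```text
19.97 [-0.4973  0.2759 -0.2862  0.9787  0.0102 -0.2116] [ 0.4892 -0.1698  0.1404] r 0.5178 az -19.14 F [ 0.1 -0.3 -0.7] w 0.0513
[[ 0.031  0.282  0.959]
 [-0.005  0.96  -0.282]
 [-0.999  0.004  0.031]] fwd tilt deg 1.72
tilt 1.81 @ -9.6 q1 -28.5
y az 73.64
G in cab [-0.0473  0.0002  0.1594] yaw err deg 0.02
30 -0.06 [-0.58 -0.04 -0.77  0.34  0.15 -0.26] 0.0
30 -0.03 [-0.56  0.03 -0.75  0.29  0.14 -0.24] 0.0
30 0.0 [-0.54  0.1  -0.72  0.25  0.13 -0.22] 0.0
30 0.035 [-0.52  0.17 -0.68  0.2   0.12 -0.2 ] 0.0
40 -0.06 [-0.62 -0.1  -0.95  0.05  0.21 -0.26] 0.0
40 -0.03 [-0.59 -0.02 -0.94 -0.02  0.19 -0.24] 0.0
40 0.0 [-0.57  0.06 -0.91 -0.08  0.18 -0.22] 0.0
40 0.035 [-0.54  0.15 -0.88 -0.14  0.16 -0.2 ] 0.0
45 -0.06 [-0.64 -0.11 -1.05 -0.12  0.25 -0.26] 0.0
45 -0.03 [-0.61 -0.02 -1.04 -0.21  0.23 -0.23] 0.0
45 0.0 [-0.58  0.07 -1.01 -0.27  0.21 -0.21] 0.0
45 0.035 [-0.55  0.16 -0.98 -0.33  0.19 -0.19] 0.0
50 -0.06 [-0.66 -0.1  -1.15 -0.32  0.29 -0.25] 0.0
50 -0.03 [-0.63  0.   -1.14 -0.41  0.26 -0.22] 0.0
50 0.0 [-0.6   0.09 -1.12 -0.49  0.24 -0.2 ] 0.0
50 0.035 [-0.57  0.19 -1.08 -0.55  0.21 -0.18] 0.0
55 -0.06 [-0.68 -0.09 -1.18 -0.39  0.32 -0.25] 0.0116
55 -0.03 [-0.64  0.02 -1.18 -0.52  0.29 -0.22] 0.0101
55 0.0 [-0.61  0.12 -1.18 -0.64  0.26 -0.2 ] 0.0068
55 0.035 [-0.58  0.24 -1.18 -0.79  0.24 -0.17] 0.0008
60 -0.06 [-0.7  -0.1  -1.18 -0.41  0.35 -0.25] 0.0274
60 -0.03 [-0.65  0.02 -1.18 -0.54  0.31 -0.22] 0.0261
60 0.0 [-0.62  0.13 -1.18 -0.67  0.28 -0.19] 0.0228
60 0.035 [-0.58  0.26 -1.18 -0.83  0.26 -0.17] 0.0166
```

Viewed 10. The rail stays put in the mouth after release, rear end at about (680,135). Next I raise the arm in the cabinet's azimuth, tilt the tool to about 50°, and come back with shut fingers to push along the ramp.

{"op": "step_arm", "data": {"moves": [{"hand": 0.4,"offset": [-0.03,0,-0.005],"turn": 0},{"hand": 0.4,"offset": [-0.04,0,-0.005],"turn": 0},{"hand": 1,"offset": [-0.036,0.02,0],"turn": 0},{"hand": 1,"offset": [-0.036,0.02,0],"turn": 0},{"hand": 1,"offset": [-0.036,0.02,0],"turn": 0}]}}

```text
t: 20.38
tcp_pos: [0.4856, -0.1086, 0.3196]
ee_rot: [0.708, 0.103, 0.691, -0.102]
wrist_force: [1.3, -0.6, -0.8]
width: 0.0154
```

{"op": "step_arm", "data": {"moves": [{"hand": 1,"offset": [-0.036,0.02,0],"turn": 0},{"hand": 1,"offset": [-0.036,0.02,0],"turn": 0},{"hand": 1,"offset": [-0.04,0,0],"turn": 0},{"hand": 1,"offset": [-0.04,0,0],"turn": 0},{"hand": 1,"offset": [-0.04,0,0],"turn": 0}]}}

```text
t: 20.8
tcp_pos: [0.489, -0.0661, 0.5038]
ee_rot: [0.711, 0.102, 0.688, -0.102]
wrist_force: [1.2, -1.0, 0.9]
width: 0.0001
```

```bash
python3 st.py
```

```text
20.8 [-0.303   0.2886  0.7542  2.0049  0.0057 -0.0135] [ 0.489  -0.0661  0.5038] r 0.4935 az -7.7 F [ 1.2 -1.   0.9] w 0.0001
[[ 0.032  0.285  0.958]
 [-0.004  0.958 -0.285]
 [-0.999  0.005  0.032]] fwd tilt deg 1.81
tilt 1.84 @ -7.0 q1 -17.4
y az 73.42
```

{"op": "step_arm", "data": {"moves": [{"hand": 1,"offset": [-0.04,0,0.01],"turn": 0},{"hand": 1,"offset": [-0.04,0,0.01],"turn": 0},{"hand": 1,"offset": [-0.04,0,0.01],"turn": 0},{"hand": 1,"offset": [-0.04,0,0.01],"turn": 0},{"hand": 1,"offset": [-0.04,0,0.01],"turn": 0}]}}

```text
t: 21.22
tcp_pos: [0.4841, -0.0718, 0.5793]
ee_rot: [0.758, 0.096, 0.636, -0.108]
wrist_force: [0.3, -0.5, -0.2]
width: 0.0001
```

{"op": "step_arm", "data": {"moves": [{"hand": 1,"offset": [-0.04,0,0.01],"turn": 0},{"hand": 1,"offset": [-0.04,0,0.01],"turn": 0},{"hand": 1,"offset": [-0.04,0,0.01],"turn": 0},{"hand": 1,"offset": [-0.04,0,0.01],"turn": 0},{"hand": 1,"offset": [-0.04,0,0.01],"turn": 0}]}}

```text
t: 21.63
tcp_pos: [0.4493, -0.0679, 0.643]
ee_rot: [0.805, 0.087, 0.576, -0.115]
wrist_force: [0.3, 0.2, -0.4]
width: -0.0001
```

{"op": "step_arm", "data": {"moves": [{"hand": 1,"offset": [-0.04,0,0.012],"turn": 0},{"hand": 1,"offset": [-0.04,0,0.012],"turn": 0},{"hand": 1,"offset": [-0.04,0,0.012],"turn": 0},{"hand": 1,"offset": [-0.04,0,0.012],"turn": 0},{"hand": 1,"offset": [-0.04,0,0.012],"turn": 0}]}}

```text
t: 22.05
tcp_pos: [0.408, -0.0581, 0.7039]
ee_rot: [0.847, 0.077, 0.512, -0.123]
wrist_force: [0.2, -0.6, -0.0]
width: 0.0001
```

```bash
python3 st.py
```

```text
22.05 [-0.3674  0.0943  1.1145  2.109   0.0389 -0.0659] [ 0.408  -0.0581  0.7039] r 0.4121 az -8.11 F [ 0.2 -0.6 -0. ] w 0.0001
[[ 0.446  0.287  0.848]
 [-0.13   0.958 -0.256]
 [-0.885  0.004  0.465]] fwd tilt deg 27.62
tilt 27.7 @ -16.3 q1 -21.1
y az 73.32
```

{"op": "step_arm", "data": {"moves": [{"hand": 1,"offset": [-0.038,0.004,0.014],"turn": 0},{"hand": 1,"offset": [-0.038,0.004,0.014],"turn": 0},{"hand": 1,"offset": [-0.038,0.004,0.014],"turn": 0},{"hand": 1,"offset": [-0.038,0.004,0.014],"turn": 0},{"hand": 1,"offset": [-0.038,0.004,0.014],"turn": 0}]}}

```text
t: 22.47
tcp_pos: [0.3671, -0.025, 0.7603]
ee_rot: [0.884, 0.067, 0.445, -0.13]
wrist_force: [0.3, 1.0, -0.7]
width: 0.0001
```

{"op": "step_arm", "data": {"moves": [{"hand": 1,"offset": [-0.036,0.004,0.018],"turn": 0},{"hand": 1,"offset": [-0.036,0.004,0.018],"turn": 0},{"hand": 1,"offset": [-0.036,0.004,0.018],"turn": 0},{"hand": 1,"offset": [-0.036,0.004,0.018],"turn": 0},{"hand": 1,"offset": [-0.036,0.004,0.018],"turn": 0}]}}

```text
t: 22.88
tcp_pos: [0.326, 0.0052, 0.8129]
ee_rot: [0.916, 0.059, 0.375, -0.131]
wrist_force: [-0.6, -0.2, 0.1]
width: 0.0001
```

```bash
python3 st.py
```

```text
22.88 [-0.1631 -0.0341  1.2927  2.1089 -0.0812  0.0946] [0.326  0.0052 0.8129] r 0.326 az 0.91 F [-0.6 -0.2  0.1] w 0.0001
[[ 0.685  0.283  0.672]
 [-0.195  0.959 -0.206]
 [-0.702  0.01   0.712]] fwd tilt deg 45.19
tilt 45.37 @ -15.9 q1 -9.3
y az 73.54
```

{"op": "step_arm", "data": {"moves": [{"hand": 1,"offset": [-0.035,0,0.02],"turn": 0},{"hand": 1,"offset": [-0.035,0,0.02],"turn": 0}]}}

```text
t: 23.05
tcp_pos: [0.3055, 0.0094, 0.8329]
ee_rot: [0.927, 0.056, 0.347, -0.129]
wrist_force: [0.4, -0.5, 0.2]
width: -0.0002
```

```bash
python3 - <<'E'
from cabf import *
from sim import *
W=wf(-.11,0,.22);o=bot.get_obs();q=np.array(o['q']);p=o['tcp_pos'];d=W-p;n=int(np.ceil(np.linalg.norm(d)/.04));print(n,(M.T@d/n).round(4),d)
for i in range(n+4):
    q=row(q,M.T@d/n)
    if i%4==3: print(i,q.round(2),cf(fk(q,P)[0]).round(3),tilt(q).round(1))
E
```

```text
23.05 [-0.1573 -0.0607  1.3272  2.109  -0.0844  0.092 ] [0.3055 0.0094 0.8329] r 0.3056 az 1.76 F [ 0.4 -0.5  0.2] w -0.0002
[[ 0.726  0.278  0.629]
 [-0.201  0.961 -0.193]
 [-0.658  0.014  0.753]] fwd tilt deg 48.68
tilt 48.86 @ -15.4 q1 -9.0
y az 73.88
G in cab [-0.2878  0.1201  0.8454] yaw err deg -0.63
17 [ 0.0309 -0.0076 -0.0208] [ 0.12289611 -0.16156598 -0.61288556]
3 [-0.31 -0.29  0.73  1.73  0.03 -0.01] [-0.254  0.108  0.778] 48.7
7 [-0.51 -0.47  0.14  1.34  0.18 -0.14] [-0.22   0.082  0.65 ] 47.9
11 [-0.64 -0.55 -0.32  0.98  0.27 -0.23] [-0.182  0.054  0.506] 46.8
15 [-0.71 -0.51 -0.7   0.58  0.32 -0.28] [-0.144  0.026  0.361] 45.9
19 [-0.75 -0.3  -1.04  0.04  0.36 -0.31] [-0.105 -0.003  0.217] 45.3
```

{"op": "step_arm", "data": {"moves": [{"hand": 1,"offset": [0.031,-0.0075,-0.021],"turn": 0},{"hand": 1,"offset": [0.031,-0.0075,-0.021],"turn": 0},{"hand": 1,"offset": [0.031,-0.0075,-0.021],"turn": 0},{"hand": 1,"offset": [0.031,-0.0075,-0.021],"turn": 0},{"hand": 1,"offset": [0.031,-0.0075,-0.021],"turn": 0}]}}

```text
t: 23.47
tcp_pos: [0.3245, -0.0143, 0.7556]
ee_rot: [0.93, 0.054, 0.34, -0.128]
wrist_force: [0.1, 0.9, 2.2]
width: -0.0001
```

{"op": "step_arm", "data": {"moves": [{"hand": 1,"offset": [0.031,-0.0075,-0.021],"turn": 0},{"hand": 1,"offset": [0.031,-0.0075,-0.021],"turn": 0},{"hand": 1,"offset": [0.031,-0.0075,-0.021],"turn": 0},{"hand": 1,"offset": [0.031,-0.0075,-0.021],"turn": 0},{"hand": 1,"offset": [0.031,-0.0075,-0.021],"turn": 0}]}}

```text
t: 23.88
tcp_pos: [0.3606, -0.061, 0.5791]
ee_rot: [0.932, 0.052, 0.335, -0.129]
wrist_force: [1.1, -0.4, 0.8]
width: -0.0
```

```bash
python3 - <<'E'
from cabf import *
W=wf(-.11,0,.22);d=W-p;n=int(np.ceil(np.linalg.norm(d)/.04));print(n,(M.T@d/n).round(4),d,cf(p))
E
```

```text
23.88 [-0.5937 -0.54   -0.1286  1.1285  0.2475 -0.1966] [ 0.3606 -0.061   0.5791] r 0.3657 az -9.6 F [ 1.1 -0.4  0.8] w -0.0
[[ 0.743  0.275  0.61 ]
 [-0.206  0.961 -0.183]
 [-0.637  0.011  0.771]] fwd tilt deg 48.91
tilt 50.42 @ -15.5 q1 -34.0
y az 74.01
G in cab [-0.2154  0.0681  0.5912] yaw err deg -0.35
10 [ 0.0298 -0.0073 -0.0219] [ 0.06779114 -0.09115909 -0.35908916] [-0.20074816  0.06834025  0.57908916]
```

{"op": "step_arm", "data": {"moves": [{"hand": 1,"offset": [0.03,-0.0075,-0.022],"turn": 0},{"hand": 1,"offset": [0.03,-0.0075,-0.022],"turn": 0},{"hand": 1,"offset": [0.03,-0.0075,-0.022],"turn": 0},{"hand": 1,"offset": [0.03,-0.0075,-0.022],"turn": 0},{"hand": 1,"offset": [0.03,-0.0075,-0.022],"turn": 0}]}}

```text
t: 24.3
tcp_pos: [0.3933, -0.1099, 0.3917]
ee_rot: [0.933, 0.05, 0.331, -0.131]
wrist_force: [1.2, -1.8, 2.0]
width: -0.0002
```

{"op": "step_arm", "data": {"moves": [{"hand": 1,"offset": [0.03,-0.0075,-0.022],"turn": 0},{"hand": 1,"offset": [0.03,-0.0075,-0.022],"turn": 0},{"hand": 1,"offset": [0.03,-0.0075,-0.022],"turn": 0},{"hand": 1,"offset": [0.025,-0.006,-0.018],"turn": 0}]}}

```text
t: 24.63
tcp_pos: [0.4193, -0.1478, 0.2492]
ee_rot: [0.934, 0.048, 0.328, -0.133]
wrist_force: [2.4, -1.3, -0.3]
width: -0.0002
```

```bash
python3 look.py pics/c4.png; python3 - <<'E'
from cabf import *
c=Cam("side");S=lambda u:((u-[225,150])*3+[399,0]).round().tolist()
print(cf(p).round(4),S(c.proj(p)))
# rail rear-end centre & front for candidate rear positions on the ramp
f=np.radians(28)
for s in(-.08,-.07,-.06,-.05,-.04): print(s,[S(c.proj(wf(s*np.cos(f)+h*np.sin(f),0,.122-s*np.sin(f)+h*np.cos(f)))) for h in(0,.007,.014)])
W=wf(-.09,0,.183);print((M.T@(W-p)).round(4))
E
```

```text
24.63 [-0.7696 -0.3987 -1.0193  0.1173  0.3745 -0.3176] [ 0.4193 -0.1478  0.2492] r 0.4446 az -19.41 F [ 2.4 -1.3 -0.3] w -0.0002
[[ 0.749  0.28   0.601]
 [-0.216  0.96  -0.177]
 [-0.626  0.003  0.78 ]] fwd tilt deg 47.72
tilt 51.24 @ -16.1 q1 -44.1
y az 73.76
G in cab [-0.1348  0.0016  0.2611] yaw err deg -0.06
24.73 [-0.7695 -0.3953 -1.0209  0.1199  0.374  -0.3171] [ 0.4184 -0.147   0.2459] r 0.4435 az -19.36 F [0.5 1.3 0.3] w -0.0001
[[ 0.745  0.28   0.605]
 [-0.213  0.96  -0.182]
 [-0.632  0.006  0.775]] fwd tilt deg 47.28
tilt 50.84 @ -16.0 q1 -44.1
y az 73.72
G in cab [-0.1357  0.002   0.2579] yaw err deg -0.34
[-0.121   0.0021  0.2459] [[741.0, 65.0]]
-0.08 [[[697.0, 135.0]], [[694.0, 129.0]], [[691.0, 123.0]]]
-0.07 [[[689.0, 138.0]], [[686.0, 132.0]], [[683.0, 126.0]]]
-0.06 [[[681.0, 141.0]], [[678.0, 135.0]], [[675.0, 129.0]]]
-0.05 [[[673.0, 144.0]], [[670.0, 138.0]], [[667.0, 132.0]]]
-0.04 [[[666.0, 146.0]], [[663.0, 141.0]], [[659.0, 135.0]]]
[ 0.0638 -0.0026 -0.0292]
```

View pics/c4.png

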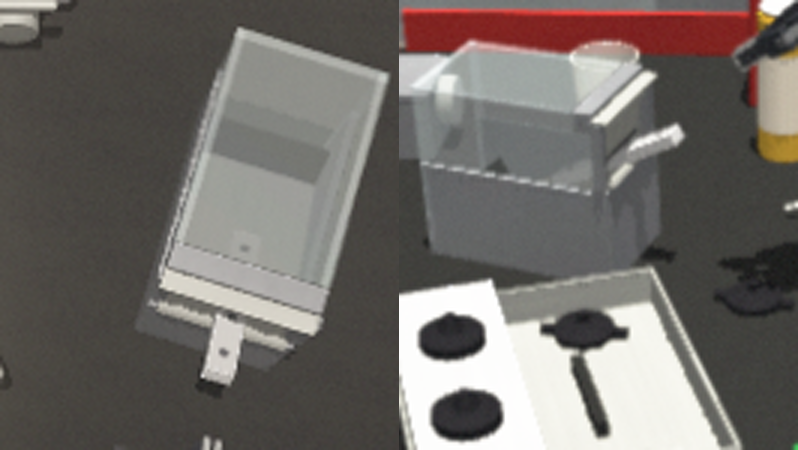

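Viewed 11. The rail's rear end is at (682,133) in the side crop, which puts it 62 mm before the sill along the ramp. It is centred and aligned, and the tool is tilted 51°. I'll bring the tip in line behind the rail.

{"op": "step_arm", "data": {"moves": [{"hand": 1,"offset": [0.024,-0.001,-0.0085],"turn": 0},{"hand": 1,"offset": [0.024,-0.001,-0.0085],"turn": 0},{"hand": 1,"offset": [0.02,0,-0.007],"turn": 0}]}}

```text
t: 25.03
tcp_pos: [0.4588, -0.1629, 0.1985]
ee_rot: [0.936, 0.045, 0.323, -0.134]
wrist_force: [1.3, 0.5, 0.1]
width: 0.0
```

```bash
cat > ramp.py <<'E'
from cabf import *
f=np.radians(28)
def sh(P): x,y,z=cf(P);z-=.122;return np.array([x*np.cos(f)-z*np.sin(f),y,x*np.sin(f)+z*np.cos(f)])
def tos(s,y,h): return wf(s*np.cos(f)+h*np.sin(f),y,.122-s*np.sin(f)+h*np.cos(f))
if __name__=="__main__":
    import sys
    print('tip s,y,h',sh(p).round(4),'cab',cf(p).round(4))
    for s in map(float,sys.argv[1:]): print(s,(M.T@(tos(s,0,.0145)-p)).round(4))
E
python3 ramp.py -.07 -.04 0
```

```text
25.03 [-0.7023 -0.2083 -1.1263 -0.2088  0.3239 -0.2688] [ 0.4588 -0.1629  0.1985] r 0.4869 az -19.55 F [1.3 0.5 0.1] w 0.0
[[ 0.755  0.281  0.593]
 [-0.222  0.96  -0.172]
 [-0.617 -0.002  0.787]] fwd tilt deg 49.36
tilt 51.87 @ -16.4 q1 -40.2
y az 73.7
G in cab [-0.0927 -0.0017  0.2103] yaw err deg 0.21
tip s,y,h [-0.1046 -0.0017  0.0311] cab [-0.0778 -0.0017  0.1985]
-0.07 [ 0.037   0.0017 -0.0102]
-0.04 [ 0.0665  0.0017 -0.0049]
0.0 [0.1059 0.0017 0.0021]
```

{"op": "step_arm", "data": {"moves": [{"hand": 1,"offset": [0.009,0.001,-0.01],"turn": 0},{"hand": 1,"offset": [0.009,0.001,-0.008],"turn": 0}]}}

```text
t: 25.2
tcp_pos: [0.4667, -0.1642, 0.1785]
ee_rot: [0.936, 0.044, 0.322, -0.134]
wrist_force: [0.1, -0.1, -0.8]
width: 0.0003
```

```bash
python3 ramp.py -.06 -.04 0|tail -4
```

```text
tip s,y,h [-0.0882 -0.0007  0.0171] cab [-0.0698 -0.0007  0.1785]
-0.06 [0.0282 0.0007 0.0023]
-0.04 [0.048  0.0007 0.0057]
0.0 [0.0874 0.0007 0.0126]
```

{"op": "step_arm", "data": {"moves": [{"hand": 1,"offset": [0.013,0,0.0],"turn": 0},{"hand": 1,"offset": [0.013,0,0.0015],"turn": 0},{"hand": 1,"offset": [0.013,0,0.002],"turn": 0}]}}

```text
t: 25.45
tcp_pos: [0.5032, -0.1758, 0.1641]
ee_rot: [0.937, 0.042, 0.319, -0.134]
wrist_force: [-1.0, 0.9, 2.7]
width: 0.0001
```

```bash
python3 ramp.py -.03 0 .02|tail -4
```

```text
tip s,y,h [-0.0476 -0.0016  0.0224] cab [-0.0316 -0.0016  0.1641]
-0.03 [ 0.0187  0.0017 -0.0048]
0.0 [0.0483 0.0016 0.0001]
0.02 [0.068  0.0016 0.0034]
```

{"op": "step_arm", "data": {"moves": [{"hand": 1,"offset": [-0.02,0.001,-0.002],"turn": 0},{"hand": 1,"offset": [-0.016,0.001,-0.004],"turn": 0},{"hand": 1,"offset": [0,0,-0.004],"turn": 0}]}}

```text
t: 25.7
tcp_pos: [0.4766, -0.1674, 0.1825]
ee_rot: [0.938, 0.041, 0.318, -0.133]
wrist_force: [1.3, 0.3, 0.3]
width: 0.0
```

```bash
python3 ramp.py -.06 0 |tail -3; python3 st.py|tail -2
```

```text
tip s,y,h [-0.0808 -0.001   0.0255] cab [-0.0594 -0.001   0.1825]
-0.06 [ 0.0223  0.001  -0.0075]
0.0 [0.0815 0.0009 0.0023]
tilt 52.62 @ -16.3 q1 -38.7
y az 74.0
```

{"op": "step_arm", "data": {"moves": [{"hand": 1,"offset": [0.002,0,-0.011],"turn": 0},{"hand": 1,"offset": [0,0,0],"turn": 0}]}}

```text
t: 25.87
tcp_pos: [0.4749, -0.1686, 0.1795]
ee_rot: [0.938, 0.04, 0.317, -0.133]
wrist_force: [-0.4, -0.3, -0.1]
width: 0.0
```

```bash
python3 ramp.py -.06 0 |tail -3; python3 st.py|head -1
```

```text
tip s,y,h [-0.0806 -0.0026  0.0223] cab [-0.0607 -0.0026  0.1795]
-0.06 [ 0.0215  0.0026 -0.0043]
0.0 [0.0808 0.0025 0.0053]
25.87 [-0.6831 -0.1196 -1.1716 -0.3624  0.3128 -0.261 ] [ 0.4749 -0.1686  0.1795] r 0.504 az -19.54 F [-0.4 -0.3 -0.1] w 0.0
```

{"op": "step_arm", "data": {"moves": [{"hand": 1,"offset": [0.002,0.001,-0.02],"turn": 0},{"hand": 1,"offset": [0.001,0.001,-0.01],"turn": 0}]}}

```text
t: 26.03
tcp_pos: [0.4685, -0.1686, 0.1711]
ee_rot: [0.935, 0.041, 0.326, -0.131]
wrist_force: [-0.4, -0.6, -0.5]
width: -0.0
```

```bash
python3 ramp.py -.06 0 |tail -3; python3 st.py|sed -n '1p;5,6p'
```

```text
tip s,y,h [-0.0821 -0.0044  0.012 ] cab [-0.0669 -0.0044  0.1711]
-0.06 [0.0213 0.0043 0.0065]
0.0 [0.0803 0.0039 0.0173]
26.03 [-0.6976 -0.1165 -1.1757 -0.3455  0.3228 -0.2785] [ 0.4685 -0.1686  0.1711] r 0.4979 az -19.79 F [-0.4 -0.6 -0.5] w -0.0
tilt 51.63 @ -16.1 q1 -40.0
y az 74.27
```

{"op": "step_arm", "data": {"moves": [{"hand": 1,"offset": [0.012,0.003,0.002],"turn": 0},{"hand": 1,"offset": [0.012,0.001,0.001],"turn": 0}]}}

```text
t: 26.2
tcp_pos: [0.4893, -0.1712, 0.1591]
ee_rot: [0.935, 0.041, 0.326, -0.131]
wrist_force: [0.3, 0.1, 0.4]
width: 0.0001
```

```bash
python3 ramp.py -.04 0 |tail -3; python3 st.py|sed -n '1p;5,6p'
```

```text
tip s,y,h [-0.0582 -0.0011  0.0111] cab [-0.0461 -0.0011  0.1591]
-0.04 [0.0173 0.001  0.0066]
0.0 [0.0566 0.0008 0.0138]
26.2 [-0.656  -0.0412 -1.1766 -0.4305  0.2898 -0.2498] [ 0.4893 -0.1712  0.1591] r 0.5184 az -19.29 F [0.3 0.1 0.4] w 0.0001
tilt 51.61 @ -16.2 q1 -37.6
y az 74.19
```

{"op": "step_arm", "data": {"moves": [{"hand": 1,"offset": [0.012,0,0.004],"turn": 0},{"hand": 1,"offset": [0.012,0,0.0035],"turn": 0}]}}

```text
t: 26.37
tcp_pos: [0.5124, -0.1779, 0.1486]
ee_rot: [0.935, 0.041, 0.327, -0.131]
wrist_force: [-0.5, 0.0, 1.2]
width: -0.0
```

```bash
python3 ramp.py -.02 0 .02 |tail -4; python3 st.py|sed -n '1p;5,6p'; python3 - <<'E'
import cv2
from ramp import *
c=Cam("side");cv2.imwrite("pics/c5.png",crop(c.img,225,150,100,100,5))
S=lambda u:((u-[225,150])*5).round().tolist()
print([(s,S(c.proj(tos(s,.0125,.014)))) for s in(-.05,-.04,-.03,-.02)])
E
```

```text
tip s,y,h [-0.032  -0.001   0.0131] cab [-0.0221 -0.001   0.1486]
-0.02 [0.0116 0.0009 0.0035]
0.0 [0.0312 0.0008 0.0072]
0.02 [0.0509 0.0007 0.0108]
26.37 [-0.627   0.0318 -1.1586 -0.489   0.2671 -0.2303] [ 0.5124 -0.1779  0.1486] r 0.5424 az -19.15 F [-0.5  0.   1.2] w -0.0
tilt 51.5 @ -16.2 q1 -35.9
y az 74.18
26.37 [-0.627   0.0318 -1.1586 -0.489   0.2671 -0.2303] [ 0.5124 -0.1779  0.1486] r 0.5424 az -19.15 F [-0.5  0.   1.2] w -0.0
[[ 0.752  0.273  0.601]
 [-0.218  0.962 -0.163]
 [-0.622 -0.009  0.783]] fwd tilt deg 49.81
tilt 51.5 @ -16.2 q1 -35.9
y az 74.18
G in cab [-0.037  -0.001   0.1605] yaw err deg 1.17
[(-0.05, [[439.0, 228.0]]), (-0.04, [[426.0, 233.0]]), (-0.03, [[413.0, 238.0]]), (-0.02, [[400.0, 243.0]])]
```

{"op": "step_arm", "data": {"moves": [{"hand": 1,"offset": [0.012,0,0.0035],"turn": 0},{"hand": 1,"offset": [0.012,0,0.003],"turn": 0}]}}

```text
t: 26.58
tcp_pos: [0.5356, -0.1848, 0.1374]
ee_rot: [0.935, 0.042, 0.328, -0.131]
wrist_force: [-2.0, -0.4, 2.4]
width: 0.0
```

```bash
python3 ramp.py .02 |tail -2; python3 st.py|sed -n '1p;5,6p'
```

```text
tip s,y,h [-0.0054 -0.0011  0.0146] cab [ 0.0021 -0.0011  0.1374]
0.02 [0.025  0.001  0.0046]
26.58 [-0.603   0.1016 -1.1359 -0.5381  0.2488 -0.2146] [ 0.5356 -0.1848  0.1374] r 0.5666 az -19.04 F [-2.  -0.4  2.4] w 0.0
tilt 51.4 @ -16.2 q1 -34.5
y az 74.19
```

{"op": "step_arm", "data": {"moves": [{"hand": 1,"offset": [0.013,0,0.0025],"turn": 0},{"hand": 1,"offset": [0.012,0,0.0025],"turn": 0}]}}

```text
t: 26.75
tcp_pos: [0.5578, -0.1914, 0.1248]
ee_rot: [0.934, 0.042, 0.329, -0.131]
wrist_force: [-1.8, 0.3, 1.2]
width: -0.0003
```

```bash
python3 ramp.py .026 |tail -2; python3 st.py|sed -n '1p;5,6p';python3 - <<'E'
from ramp import *
s=Cam("side");t=Cam("top")
a1=crop(s.img,225,155,100,90,4);b=crop(t.img,355,100,100,130,4)[:360]
cv2.imwrite("pics/c6.png",np.hstack([b,a1]))
# hole marks: predicted top-view pixels for home vs current
for s0 in(.02,.026,.038): print(s0,[((t.proj(tos(s0+d,0,.014))-[355,100])*4).round().tolist()[0] for d in(0,.02,.06,.1,.14,.16)])
E
```

```text
tip s,y,h [ 0.021  -0.0011  0.0143] cab [ 0.0252 -0.0011  0.1248]
0.026 [0.0049 0.0011 0.0011]
26.75 [-0.5827  0.1691 -1.1132 -0.5846  0.2332 -0.2015] [ 0.5578 -0.1914  0.1248] r 0.5897 az -18.93 F [-1.8  0.3  1.2] w -0.0003
tilt 51.32 @ -16.2 q1 -33.4
y az 74.2
26.75 [-0.5827  0.1691 -1.1132 -0.5846  0.2332 -0.2015] [ 0.5578 -0.1914  0.1248] r 0.5897 az -18.93 F [-1.8  0.3  1.2] w -0.0003
[[ 0.75   0.272  0.603]
 [-0.217  0.962 -0.164]
 [-0.625 -0.008  0.781]] fwd tilt deg 50.03
tilt 51.32 @ -16.2 q1 -33.4
y az 74.2
G in cab [ 0.0104 -0.0011  0.1367] yaw err deg 1.14
0.02 [[168.0, 394.0], [173.0, 371.0], [182.0, 326.0], [191.0, 283.0], [199.0, 242.0], [204.0, 222.0]]
0.026 [[170.0, 387.0], [175.0, 364.0], [184.0, 320.0], [192.0, 277.0], [201.0, 236.0], [205.0, 216.0]]
0.038 [[173.0, 373.0], [177.0, 351.0], [186.0, 307.0], [195.0, 265.0], [203.0, 224.0], [207.0, 204.0]]
```

```bash
cat > prof.py <<'E'
from ramp import *
def prof(name="top"):
    c=Cam(name);im=cv2.cvtColor(c.img,cv2.COLOR_BGR2GRAY)
    ss=np.arange(0.0,.206,.003);out=[]
    for y in(-.0035,0,.0035):
        u=c.proj([tos(s,y,.014) for s in ss]).astype(np.float32)
        out.append(cv2.remap(im,u[:,0][None],u[:,1][None],cv2.INTER_LINEAR)[0])
    return ss,np.mean(out,0)
if __name__=="__main__":
    for n in("top","side"):
        ss,v=prof(n);print(n,[(int(round(s*1000)),int(x)) for s,x in zip(ss,v)])
E
python3 prof.py|tail -2
```

```text
top [(0, 68), (3, 86), (6, 169), (9, 207), (12, 211), (15, 211), (18, 210), (21, 209), (24, 206), (27, 178), (30, 133), (33, 162), (36, 174), (39, 175), (42, 175), (45, 174), (48, 174), (51, 174), (54, 174), (57, 175), (60, 160), (63, 147), (66, 163), (69, 166), (72, 166), (75, 165), (78, 165), (81, 165), (84, 164), (87, 154), (90, 148), (93, 150), (96, 160), (99, 165), (102, 165), (105, 166), (108, 166), (111, 165), (114, 165), (117, 165), (120, 165), (123, 164), (126, 159), (129, 148), (132, 149), (135, 158), (138, 164), (141, 165), (144, 165), (147, 166), (150, 165), (153, 165), (156, 165), (159, 164), (162, 163), (165, 158), (168, 148), (171, 144), (174, 151), (177, 161), (180, 165), (183, 165), (186, 162), (189, 150), (192, 129), (195, 118), (198, 117), (201, 118), (204, 118)]
side [(0, 47), (3, 46), (6, 43), (9, 39), (12, 38), (15, 38), (18, 42), (21, 62), (24, 85), (27, 100), (30, 105), (33, 99), (36, 94), (39, 96), (42, 98), (45, 100), (48, 103), (51, 107), (54, 111), (57, 109), (60, 109), (63, 117), (66, 127), (69, 132), (72, 133), (75, 133), (78, 134), (81, 135), (84, 136), (87, 134), (90, 130), (93, 127), (96, 127), (99, 126), (102, 127), (105, 130), (108, 132), (111, 133), (114, 136), (117, 140), (120, 145), (123, 149), (126, 153), (129, 153), (132, 146), (135, 135), (138, 123), (141, 116), (144, 108), (147, 106), (150, 103), (153, 100), (156, 95), (159, 95), (162, 98), (165, 101), (168, 101), (171, 101), (174, 100), (177, 101), (180, 101), (183, 101), (186, 101), (189, 102), (192, 102), (195, 101), (198, 101), (201, 102), (204, 101)]
```

```bash
python3 - <<'E' | tail -4
from ramp import *
c=Cam("top");im=cv2.cvtColor(c.img,cv2.COLOR_BGR2GRAY)
for y,h in((.03,0),(-.025,0),(.03,.04),(-.03,.04)):
    ss=np.arange(.17,.23,.003);u=c.proj([tos(s,y,h) for s in ss]).astype(np.float32)
    print(y,h,[(int(round(s*1000)),int(x)) for s,x in zip(ss,cv2.remap(im,u[:,0][None],u[:,1][None],cv2.INTER_LINEAR)[0])])
E
```

```text
0.03 0 [(170, 158), (173, 159), (176, 158), (179, 157), (182, 158), (185, 158), (188, 157), (191, 156), (194, 147), (197, 134), (200, 120), (203, 118), (206, 118), (209, 119), (212, 118), (215, 118), (218, 119), (221, 119), (224, 118), (227, 118)]
-0.025 0 [(170, 157), (173, 158), (176, 158), (179, 157), (182, 158), (185, 158), (188, 158), (191, 157), (194, 146), (197, 130), (200, 118), (203, 118), (206, 118), (209, 118), (212, 119), (215, 118), (218, 118), (221, 119), (224, 119), (227, 119)]
0.03 0.04 [(170, 119), (173, 118), (176, 118), (179, 119), (182, 120), (185, 118), (188, 117), (191, 117), (194, 117), (197, 117), (200, 121), (203, 127), (206, 131), (209, 132), (212, 132), (215, 133), (218, 132), (221, 132), (224, 132), (227, 132)]
-0.03 0.04 [(170, 119), (173, 118), (176, 117), (179, 118), (182, 118), (185, 118), (188, 119), (191, 118), (194, 118), (197, 119), (200, 124), (203, 129), (206, 131), (209, 133), (212, 132), (215, 133), (218, 132), (221, 131), (224, 132), (227, 132)]
```

{"op": "step_arm", "data": {"moves": [{"hand": 1,"offset": [0.005,0.001,0.001],"turn": 0}]}}

```text
t: 27.08
tcp_pos: [0.5604, -0.1909, 0.1231]
ee_rot: [0.934, 0.042, 0.329, -0.131]
wrist_force: [-1.7, -0.7, -0.9]
width: 0.0001
```

```bash
python3 ramp.py .026 |tail -2; python3 st.py|sed -n '1p;5,6p'; cat > holes.py <<'E'
from prof import *
ss,v=prof()
def cen(lo,hi):
    k=(ss>=lo)&(ss<=hi);w=np.clip(v[k].max()-3-v[k],0,None);return (w@ss[k]/w.sum()*1000).round(1)
i=np.where((ss>.18)&(v<141))[0][0];e=ss[i-1]+.003*(v[i-1]-141)/(v[i-1]-v[i])
print('holes',cen(.08,.112),cen(.12,.152),cen(.16,.184),'lead',(e*1000).round(1),'mouth',v[:14].round().tolist())
E
python3 holes.py|tail -1
```

```text
tip s,y,h [0.0239 0.0001 0.0139] cab [2.760e-02 1.000e-04 1.231e-01]
0.026 [ 0.002  -0.0001  0.0009]
27.08 [-0.5775  0.1767 -1.1114 -0.5909  0.2289 -0.1978] [ 0.5604 -0.1909  0.1231] r 0.5921 az -18.81 F [-1.7 -0.7 -0.9] w 0.0001
tilt 51.29 @ -16.2 q1 -33.1
y az 74.18
holes 94.6 134.2 174.3 lead 194.1 mouth [55.0, 72.0, 166.0, 207.0, 211.0, 211.0, 210.0, 209.0, 205.0, 178.0, 133.0, 162.0, 174.0, 175.0]
```

{"op": "step_arm", "data": {"moves": [{"hand": 1,"offset": [0.0035,0,0.0005],"turn": 0}]}}

```text
t: 27.22
tcp_pos: [0.5641, -0.1919, 0.1215]
ee_rot: [0.934, 0.042, 0.328, -0.131]
wrist_force: [-1.5, 0.7, -0.5]
width: 0.0001
```

```bash
python3 ramp.py|tail -1;python3 st.py|sed -n '1p;5,6p'; python3 holes.py|tail -1
```

```text
tip s,y,h [0.028  0.0002 0.0143] cab [0.0314 0.0002 0.1215]
27.22 [-0.5743  0.1866 -1.1076 -0.5985  0.2265 -0.1956] [ 0.5641 -0.1919  0.1215] r 0.5959 az -18.79 F [-1.5  0.7 -0.5] w 0.0001
tilt 51.35 @ -16.2 q1 -32.9
y az 74.17
holes 94.6 134.2 174.4 lead 194.1 mouth [52.0, 63.0, 162.0, 206.0, 210.0, 211.0, 210.0, 210.0, 206.0, 178.0, 132.0, 162.0, 174.0, 175.0]
```

```bash
cat > sp.py <<'E'
from ramp import *
def sp(rows):
    c=Cam("side");im=cv2.cvtColor(c.img,cv2.COLOR_BGR2GRAY)
    for y,h,a0,b0 in rows:
        ss=np.arange(a0,b0,.003);u=c.proj([tos(s,y,h) for s in ss]).astype(np.float32)
        print(y,h,[(int(round(s*1000)),int(x)) for s,x in zip(ss,cv2.remap(im,u[:,0][None],u[:,1][None],cv2.INTER_LINEAR)[0])])
if __name__=="__main__": sp([(.0125,.007,.0,.07),(0,.014,.0,.07),(0,.014,.17,.21),(.03,0,.0,.07),(.03,0,.17,.21)])
E
python3 sp.py|tail -5
```

```text
0.0125 0.007 [(0, 105), (3, 104), (6, 103), (9, 104), (12, 104), (15, 104), (18, 106), (21, 107), (24, 106), (27, 103), (30, 98), (33, 94), (36, 98), (39, 100), (42, 101), (45, 102), (48, 115), (51, 127), (54, 136), (57, 139), (60, 138), (63, 138), (66, 138), (69, 138)]
0 0.014 [(0, 41), (3, 52), (6, 61), (9, 59), (12, 51), (15, 45), (18, 49), (21, 46), (24, 41), (27, 40), (30, 59), (33, 77), (36, 87), (39, 95), (42, 98), (45, 99), (48, 101), (51, 111), (54, 121), (57, 126), (60, 124), (63, 121), (66, 127), (69, 133)]
0 0.014 [(170, 102), (173, 101), (176, 100), (179, 102), (182, 102), (185, 102), (188, 101), (191, 101), (194, 101), (197, 102), (200, 102), (203, 102), (206, 102), (209, 102)]
0.03 0 [(0, 105), (3, 112), (6, 144), (9, 177), (12, 194), (15, 180), (18, 148), (21, 118), (24, 96), (27, 96), (30, 99), (33, 100), (36, 102), (39, 103), (42, 110), (45, 115), (48, 118), (51, 121), (54, 120), (57, 120), (60, 123), (63, 147), (66, 166), (69, 179)]
0.03 0 [(170, 101), (173, 101), (176, 101), (179, 100), (182, 100), (185, 101), (188, 103), (191, 102), (194, 101), (197, 99), (200, 101), (203, 102), (206, 101), (209, 102)]
```

{"op": "step_arm", "data": {"moves": [{"hand": 1,"offset": [-0.012,0,-0.002],"turn": 0},{"hand": 1,"offset": [-0.012,0,-0.002],"turn": 0}]}}

```text
t: 27.48
tcp_pos: [0.5446, -0.1863, 0.1322]
ee_rot: [0.934, 0.042, 0.329, -0.131]
wrist_force: [-1.8, 0.3, -1.2]
width: -0.0
```

```bash
python3 ramp.py|tail -1; python3 holes.py|tail -1
```

```text
tip s,y,h [0.005  0.     0.0142] cab [0.0111 0.     0.1322]
holes 94.5 134.1 174.3 lead 194.0 mouth [92.0, 93.0, 169.0, 207.0, 211.0, 211.0, 211.0, 210.0, 206.0, 179.0, 133.0, 162.0, 174.0, 175.0]
```

{"op": "step_arm", "data": {"moves": [{"hand": 1,"offset": [-0.02,0,-0.003],"turn": 0},{"hand": 1,"offset": [-0.03,0,-0.003],"turn": 0},{"hand": 1,"offset": [-0.035,0,0],"turn": 0},{"hand": 1,"offset": [-0.035,0,0],"turn": 0}]}}

```text
t: 27.87
tcp_pos: [0.4497, -0.1585, 0.2018]
ee_rot: [0.934, 0.043, 0.331, -0.13]
wrist_force: [0.6, -0.4, 0.1]
width: -0.0001
```

```bash
python3 ramp.py|tail -1; python3 holes.py|tail -1; python3 - <<'E'
from ramp import *
s=Cam("side");t=Cam("top")
b=crop(t.img,368,105,66,100,6);a1=crop(s.img,228,160,66,100,6)
cv2.imwrite("pics/f1.png",np.hstack([b,a1]))
print([(k,((t.proj(tos(k,y,h))-[368,105])*6).round().tolist()[0]) for k,y,h in((.198,.0125,0),(.198,.0125,.014),(.198,-.0125,.014),(.198,.056,0),(.198,-.056,0),(.198,.056,.04),(.198,-.056,.04))])
E
```

```text
tip s,y,h [-0.115  -0.      0.0293] cab [-0.0878 -0.      0.2018]
holes 94.5 134.2 174.4 lead 194.1 mouth [97.0, 103.0, 170.0, 206.0, 210.0, 211.0, 210.0, 210.0, 206.0, 179.0, 133.0, 162.0, 174.0, 176.0]
27.92 [-0.717  -0.2585 -1.1099 -0.1259  0.3367 -0.2946] [ 0.446  -0.156   0.2058] r 0.4725 az -19.27 F [-3.1  2.2  1.2] w 0.0001
[[ 0.749  0.27   0.605]
 [-0.215  0.963 -0.163]
 [-0.626 -0.007  0.78 ]] fwd tilt deg 48.43
tilt 51.22 @ -16.0 q1 -41.1
y az 74.34
G in cab [-0.1068  0.0012  0.2177] yaw err deg 1.25
[(0.198, [198.0, 290.0]), (0.198, [206.0, 269.0]), (0.198, [259.0, 285.0]), (0.198, [107.0, 263.0]), (0.198, [340.0, 334.0]), (0.198, [130.0, 200.0]), (0.198, [369.0, 272.0])]
```

View pics/f1.png

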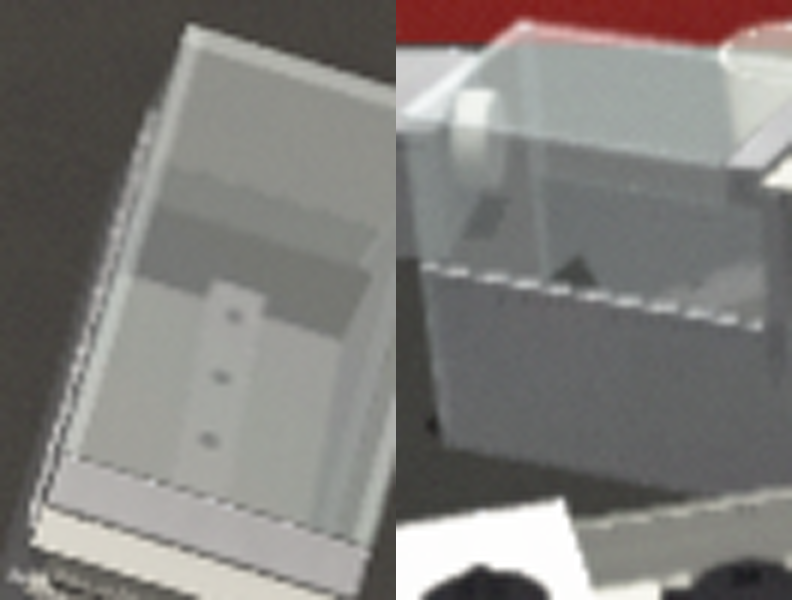

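Viewed 12, the last one. The top crop shows the rail flat on the ramp and centred. Its front end at (239,288) overlaps the dark stop face, and holes show at (235,315), (222,377) and (208,440). Before deciding it is home, I'll measure the remaining gap more precisely from several frames.

```bash
cat > gap.py <<'E'
from ramp import *
def gap(n=4):
    im=0
    for _ in range(n):
        c=Cam("top");im=im+cv2.cvtColor(c.img,cv2.COLOR_BGR2GRAY).astype(np.float32)/n
    def edge(ys,h,a0,b0,lvl=None):
        ss=np.arange(a0,b0,.0005);r=[]
        for y in ys:
            u=c.proj([tos(s,y,h) for s in ss]).astype(np.float32)
            v=cv2.remap(im,u[:,0][None],u[:,1][None],cv2.INTER_LINEAR)[0]
            m=(np.mean(v[:12])+np.mean(v[-12:]))/2;i=np.where(np.diff(np.sign(v-m)))[0]
            r.append(ss[i[0]]*1000 if len(i) else np.nan)
        return np.round(r,1).tolist()
    print('lead h14',edge(np.arange(-.010,.0101,.004),.014,.183,.210))
    print('foot L',edge(np.arange(.018,.046,.004),0,.18,.215),'R',edge(-np.arange(.018,.038,.004),0,.18,.215))
    print('top',edge(np.arange(-.04,.041,.01),.04,.185,.215))
    # sides of the rail at two stations
    for s in(.07,.15):
        yy=np.arange(-.025,.0251,.0005);u=c.proj([tos(s,y,.014) for y in yy]).astype(np.float32)
        v=cv2.remap(im,u[:,0][None],u[:,1][None],cv2.INTER_LINEAR)[0];print(s,v[::4].round().astype(int).tolist())
gap()
E
python3 gap.py|tail -5
```

```text
lead h14 [193.0, 193.5, 193.5, 194.5, 193.5, 192.5]
foot L [195.0, 195.5, 195.0, 196.0, 195.5, 196.0, 196.0] R [195.5, 195.0, 195.5, 195.0, 195.5]
top [200.5, 200.5, 200.5, 200.5, 201.0, 200.5, 200.5, 201.5, 201.5]
0.07 [159, 159, 159, 159, 160, 162, 164, 166, 166, 167, 166, 166, 166, 166, 166, 167, 167, 165, 161, 159, 159, 159, 160, 159, 159, 159]
0.15 [157, 157, 157, 157, 159, 161, 164, 165, 165, 165, 165, 165, 166, 166, 166, 165, 164, 162, 159, 157, 157, 157, 158, 158, 158, 158]
```

```bash
python3 - <<'E' | tail -6
from ramp import *
z=np.radians(12)
for n in("top","side"):
    c=Cam(n);i0=cv2.imread(f"pics/{n}0.png").astype(int);d=np.abs(c.img.astype(int)-i0).mean(2)
    # flap panel shut: hinge (11.5,173.5), 47 long, lower edge toward the robot
    pts=[(k,y,c.proj(wf(.0115-k*np.sin(z),y,.1735-k*np.cos(z)))[0].round().astype(int)) for k in(.02,.032,.042) for y in(-.035,-.015,0,.015,.035)]
    print(n,[(int(c.img[v,u].mean()),int(i0[v,u].mean())) for k,y,(u,v) in pts])
    q=c.proj([wf(0,.053,.122),wf(0,-.053,.122),wf(0,-.053,.175),wf(0,.053,.175)]).astype(np.int32)
    m=np.zeros(d.shape,np.uint8);cv2.fillConvexPoly(m,q,1);print(n,'mouth mean/max diff',d[m>0].mean().round(1),d[m>0].max(),(m>0).sum())
E
python3 ramp.py|tail -1
```

```text
y az 74.27
G in cab [-0.1009 -0.0006  0.2127] yaw err deg 1.06
top [(191, 192), (207, 207), (202, 203), (205, 205), (202, 201), (96, 97), (96, 95), (94, 96), (106, 105), (96, 97), (103, 102), (125, 126), (127, 127), (131, 131), (129, 128)]
top mouth mean/max diff 1.1 4.333333333333333 257
side [(103, 105), (105, 105), (102, 105), (104, 106), (106, 104), (122, 122), (150, 149), (128, 129), (149, 148), (128, 128), (80, 80), (76, 75), (77, 75), (82, 80), (91, 90)]
side mouth mean/max diff 1.5 5.333333333333333 254
tip s,y,h [-0.113  -0.0003  0.0286] cab [-0.0863 -0.0003  0.2003]
```

{"op": "step_arm", "data": {"moves": [{"hand": 1,"offset": [-0.03,0,0],"turn": 0},{"hand": 1,"offset": [-0.02,0,0],"turn": 0},{"hand": 1,"offset": [0,0,0],"turn": 0}]}}

```text
t: 28.57
tcp_pos: [0.4141, -0.148, 0.2275]
ee_rot: [0.932, 0.046, 0.336, -0.127]
wrist_force: [0.3, 0.6, -0.6]
width: 0.0
```

```bash
python3 holes.py|tail -1; python3 - <<'E'
from h import *
c=Cam("side");i0=cv2.imread("pics/side0.png");d=cv2.absdiff(c.img,i0).mean(2)
for n,(x,y,w,h) in dict(tray=(222,240,115,85),cover_b=(328,240,32,18),spray=(340,148,26,58),driver=(350,205,62,18),spanner=(272,388,90,32),jar=(278,160,32,22)).items():
    r=d[y:y+h,x:x+w];print(n,(r>25).sum(),r.size)
o=bot.get_obs();print(o['t'],np.abs(o['qvel']).max().round(3),o['wrist_force'].round(1))
bot.close_job()
E
```

```text
holes 94.6 134.2 174.2 lead 194.1 mouth [97.0, 103.0, 169.0, 206.0, 210.0, 211.0, 210.0, 210.0, 206.0, 178.0, 133.0, 162.0, 174.0, 175.0]
tray 386 9775
cover_b 95 576
spray 361 1508
driver 3 1116
spanner 0 2880
jar 0 704
28.6667 0.027 [ 0.4 -0.6  0.3]
the job is handed in; nothing more can be done
```

The rail is out of the tray and in the chute with the flap shut behind it. I could not confirm that it touches the stop. I handed the job in at 28.7 s of the 56 s allowed.

**What I did:**
- I gripped the rail's near end, let it pivot against the shelf to about 20°, and drew it out over the lip.
- I pushed the flap open with the rail and released it part way down the ramp.
- The moves could not tilt the tool directly, so I asked for heights the arm could not reach until it tilted about 51°. I then pushed the rail on with shut fingers. Wrist forces stayed near 3 N, apart from one 14 N reading while stopping at the mouth.

**What the last checks showed:**
- **Flap:** the mouth area looks the same as in the first pictures, within noise, so the flap is shut. The rail stayed still over the last second.
- **Rail position:** it lies flat, centred and aligned.
- **Against the stop:** its front end measured about 194 mm down the ramp. The stop face should be at 198 mm, but its foot measured 195.5–197 mm in the same view. That leaves a possible gap of about 1–4 mm, about the size of the measuring error. The gripper's body would have met the lintel, so I could not push further to test it.
- **Other loose things:** the spanner, driver and jar areas are unchanged. The tray, cover_b and spray areas differ in some pixels. I put that down to the arm and its shadow, but had no picture views left to confirm it.

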